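# Clear used sample bottles and nest the kidney dishes

### The job

The sampling run is over, so clear the bench: first get rid of every used square sample bottle by setting it on the counterbalanced tray of the glass-waste bin, which tips under the weight and drops it inside. Then stack the three emptied kidney dishes onto the one standing in the shallow steel wash-up tray, turning each so that its outline matches and it nests fully home in the dish below; leave the stack standing level in the wash-up tray, and the bin's tray clear and swung back level. Leave the other things on the bench where they are.

Things in the scene. Friction and masses are not known exactly. Their poses are not given: they have to be found in the camera images.
- glass_bin: Grey steel glass-waste bin fixed to the bench, 236 mm (x) by 132 mm (y), walls 4 mm, 225 mm high (front wall, at -x, 183 mm). Origin: on its underside, 82 mm behind the front wall's outer face; x to the back, z up. A counterbalanced pan fills the mouth; the inside is 124 mm wide, x = -78 to +150 mm; from x = +92 mm back it is covered over.
- pan (a point): Where to set a bottle: on the upper face of the bin's aluminium drop pan, 52 mm behind its pivot, mid-width; level, it is 212 mm above the bench, at x = +10 mm in the bin's frame. The pan is 112 mm long from pivot to back edge, 116 mm wide, with 10 mm high side lips, none at the back. The point moves with the pan, its x pointing to the back edge.
- drop_tray (a joint): Angle of the drop pan: 0 level (its rest, held by a counterweight bar in front of the pivot), up to 0.85 with the back edge down inside the bin. About 13 g on the point starts to tip it; a bottle tips it all the way in about half a second and falls off the back edge into the bin; the empty pan swings back level by itself in about 2 s.
- wash_tray: Stainless wash-up tray fixed to the bench, 210 mm square, floor 3 mm thick, rim 13 mm high. Origin at the centre of its underside.
- dish_base: White plastic kidney dish (bean-shaped, open-topped), 150 mm long, 82 mm over all across, 32 mm deep, 70 g. It stands empty in the wash-up tray: the bottom of the stack. Same shape as the others. Nested, a dish's rim rests on the rim below: its origin is 12 mm above the other's, same x, y and heading; play 1.5 mm, and the taper guides it in from some 6 mm off. Turned wrongly it sits high.
- dish_a: White plastic kidney dish (bean-shaped, open-topped), 150 mm long, 82 mm over all across, 32 mm deep, 70 g. Origin: underside, mid-length, mid-width of the waist. x along the length, y across (mirror-symmetric about x = 0; hollow side of the bean at -y), z up. Across the waist (along y at x = 0) it is 64 mm over the rim, y = -32 to +32. Up to two bottles may stand in it, about 36 mm either side of the waist.
- dish_b: White plastic kidney dish (bean-shaped, open-topped), 150 mm long, 82 mm over all across, 32 mm deep, 70 g. Shape and axes as dish_a: the outline is a 64 mm wide, round-ended band bent along an arc of 65 mm radius centred at y = -65 mm. Up to two bottles may stand in it.
- dish_c: White plastic kidney dish (bean-shaped, open-topped), 150 mm long, 82 mm over all across, 32 mm deep, 70 g. As dish_a. All dishes: a straight rim goes round from z = 20 to 32 mm, 4.5 mm thick; below it the body tapers in to 38 mm wide at the bottom; the inner floor is 2.5 mm above the underside. Up to two bottles may stand in it.
- bottle_1: Used square glass sample bottle, 25 mm square body up to z = 54 mm, black round cap 21 mm across up to z = 72 mm, about 55 g. It stands in a kidney dish at the start, or is absent. Origin: centre of its underside; z to the cap.
- bottle_2: Used square glass sample bottle, 25 mm square body up to z = 54 mm, black round cap 21 mm across up to z = 72 mm, about 55 g. It stands in a kidney dish at the start, or is absent. Origin: centre of its underside; z to the cap.
- bottle_3: Used square glass sample bottle, 25 mm square body up to z = 54 mm, black round cap 21 mm across up to z = 72 mm, about 55 g. It stands in a kidney dish at the start, or is absent. Origin: centre of its underside; z to the cap.
- bottle_4: Used square glass sample bottle, 25 mm square body up to z = 54 mm, black round cap 21 mm across up to z = 72 mm, about 55 g. It stands in a kidney dish at the start, or is absent. Origin: centre of its underside; z to the cap.
- bottle_5: Used square glass sample bottle, 25 mm square body up to z = 54 mm, black round cap 21 mm across up to z = 72 mm, about 55 g. It stands in a kidney dish at the start, or is absent. Origin: centre of its underside; z to the cap.
- bottle_6: Used square glass sample bottle, 25 mm square body up to z = 54 mm, black round cap 21 mm across up to z = 72 mm, about 55 g. It stands in a kidney dish at the start, or is absent. Origin: centre of its underside; z to the cap.
- beaker: Empty glass beaker, 64 mm across, 85 mm high, standing among the dishes. Bystander. Origin: centre of its underside.
- jar: White reagent jar, 42 mm across, 75 mm high, standing among the dishes. Bystander. Origin: centre of its underside.
- wash_bottle: White wash bottle with a spout, 66 mm across, 205 mm high, at the back. Bystander. Origin: centre of its underside.
- screwdriver: Yellow-handled screwdriver, 190 mm long, lying behind the jar. Bystander. Origin: about its middle.

How it is judged (in metres and radians):
On the way:
1. every used bottle has been dropped into the glass-waste bin (x of bottle_1 in the frame of glass_bin between -0.08 and 0.152 m and y of bottle_1 in the frame of glass_bin between -0.064 and 0.064 m and z of each of bottle_1, bottle_2, bottle_3, bottle_4, bottle_5, bottle_6 in the frame of glass_bin below 0.14 m and linear speed of each of bottle_1, bottle_2, bottle_3, bottle_4, bottle_5, bottle_6 below 0.05 m/s and x of bottle_2 in the frame of glass_bin between -0.08 and 0.152 m and y of bottle_2 in the frame of glass_bin between -0.064 and 0.064 m and x of bottle_3 in the frame of glass_bin between -0.08 and 0.152 m and y of bottle_3 in the frame of glass_bin between -0.064 and 0.064 m and x of bottle_4 in the frame of glass_bin between -0.08 and 0.152 m and y of bottle_4 in the frame of glass_bin between -0.064 and 0.064 m and x of bottle_5 in the frame of glass_bin between -0.08 and 0.152 m and y of bottle_5 in the frame of glass_bin between -0.064 and 0.064 m and x of bottle_6 in the frame of glass_bin between -0.08 and 0.152 m and y of bottle_6 in the frame of glass_bin between -0.064 and 0.064 m), for 0.2 s.
At the end, for the whole second after the job is handed in: All bottles at rest in the bin below its pan, the pan back within 0.15 rad of level; the dishes nested on the base dish (12, 24 or 36 mm above it within 3 mm; 8 mm sideways, 0.1 rad in heading, level to 0.05 rad), at rest; base dish level on the wash-up tray's floor, within 45 mm of its centre (all of step 1 and horizontal distance between each of dish_a, dish_b, dish_c and dish_base below 0.008 m and angle between the x axis of each of dish_a, dish_b, dish_c and the x axis of dish_base, either way round below 0.1 rad and angle between each of dish_a, dish_b, dish_c, dish_base's own z axis and vertical below 0.05 rad and (z of dish_a in the frame of dish_base between 0.009 and 0.015 m or z of dish_a in the frame of dish_base between 0.021 and 0.027 m or z of dish_a in the frame of dish_base between 0.033 and 0.039 m) and linear speed of each of dish_a, dish_b, dish_c, dish_base below 0.02 m/s and (z of dish_b in the frame of dish_base between 0.009 and 0.015 m or z of dish_b in the frame of dish_base between 0.021 and 0.027 m or z of dish_b in the frame of dish_base between 0.033 and 0.039 m) and (z of dish_c in the frame of dish_base between 0.009 and 0.015 m or z of dish_c in the frame of dish_base between 0.021 and 0.027 m or z of dish_c in the frame of dish_base between 0.033 and 0.039 m) and horizontal distance between dish_base and wash_tray below 0.045 m and height (world z) of dish_base below 0.008 m and value of joint drop_tray below 0.15 rad); the robot touches nothing.
It fails at once if the beaker is pushed more than 60 mm from its place (distance of beaker from where it was at the start of the episode above 0.06 m).
It fails at once if the jar is pushed more than 60 mm from its place (distance of jar from where it was at the start of the episode above 0.06 m).
It fails at once if the wash bottle is pushed more than 60 mm from its place (distance of wash_bottle from where it was at the start of the episode above 0.06 m).
It fails at once if the screwdriver is pushed more than 60 mm from its place (distance of screwdriver from where it was at the start of the episode above 0.06 m).
Of bottle_1, bottle_2, bottle_3, bottle_4, bottle_5, bottle_6 only 4 to 6 are there at a start; the rules pass over those that are not, and their reading is None.
At some moment in a run one of dish_a, dish_b, dish_c may be knocked a few centimetres aside while the robot is not near it.
Once in a run the grip may slacken for a moment while it holds something.
It also fails if it takes over 210 s, if anything falls off the work surface, if the arm or the gripper's body presses on something with over 40 N, if the wrist force passes 120 N, or if a joint passes its speed limit or range.

### The arm

A 6-joint arm with a two-finger parallel gripper is mounted at the origin on the work surface. World frame = base frame: x ahead of the robot, y to its left, z up, the work surface at z = 0. Lengths are in mm, angles in rad, forces in N, time in s.
With the tool pointing down it reaches from about 350 to 875 mm from the base axis. Payload 4.2 kg.
Tool frame: the origin (TCP) lies at the very end of the fingers, on their centre line; the grasp point (between the pads) lies 19 mm behind it; z points along the fingers, y is the line along which they close (so a half turn about z gives the same grasp; the last joint's range is limited). The gripper opens to 85 mm and grips with 20 to 120 N. Pads are 22 mm wide; open, the fingers measure 114 mm over their backs; the gripper's body (76 mm by 85 mm) begins 54 mm behind the grasp point. The pads swing forward as they close: fully open they stand 13 mm farther back than shut.
Start: joints at [-1.049, 0.385, 0.008, 0, -1.194, -0.259], TCP at [162.383, -603.516, 231.312] pointing down, gripper open.
Joint ranges: [-3.14, 3.14], [-1.21, 2.06], [-1.07, 1.41], [-3.16, 2.05], [-2.99, -0.16], [-3.1, 3.1]. Speed limits (rad/s): [2.79, 2.79, 3.14, 3.14, 3.14, 3.14].

### API

Orientations are given as a unit quaternion [x, y, z, w].
In Python, from bench import arm, optics gives the robot as it stands. The module is installed in compiled form; this text tells all that it offers.
- The arm moves only by the tool step_arm, never from a script. Its argument "motion" is a list of rows, each an object with "dr": the turn, a rotation vector about the tool's x, y, z in units of 8 degrees (1.0 is 8 degrees), a list of three; "slide": the shift along the tool's x, y, z in mm, a list of three; "jaw": the finger opening in mm, from 0 to 85.4. A call has exactly 8 rows; each row is the pose to reach, as a shift and turn from the pose commanded when the call began, along the tool's axes at that moment; what a row does not reach only later rows make up. A row lasts 1/8 s, in which the tool goes at most 62.5 mm and 10.7 degrees, less where a joint would pass 70% of its speed; a pose out of reach is approached as far as the arm can. A call with a gripper value outside its range is refused whole. The fingers move at their own pace and stop on an object; the grip force is fixed at half the most. Time passes only in rows, so rows that repeat a pose let the fingers close, or fill a call up. It gives the time, the measured TCP pose, the force, the opening and the grip force at its end, in the units of the state.
- arm.read_state(): the state, without advancing time (a new reading comes with each control period).
- optics.get_image(name): name is "scene" or "top" or "wrist"; returns the picture (384x512x3 uint8, blue, green, red); there is no depth.
- optics.camera_info(name): a dict with "camera_matrix" (3x3 intrinsics, pixels), "k1" (the pictures are not rectified: a ray, as slopes to the right and down, at radius r is drawn at 1 + k1 r^2 times it, then the intrinsics apply), "view" (4x4, takes a point from world to camera coordinates); the wrist camera has in their place "T_tool_cam" (4x4, takes a point from camera to tool coordinates, whose origin is the TCP and whose axes are the flange's). Camera axes: x right, y up, looking along -z (the intrinsics and any distortion apply to the point x, -y, -z); pixel columns grow to the right and rows downward; lengths in mm; the calibration is good to about 2 mm. A picture is of the moment at which its call begins: read the wrist's pose just before it. camera_info takes no time and is no camera call.
- arm.job_done(): hands the job in; it is judged then, once.
The state is a dict: "clock": time; "joints": joint angles; "joint_vel": joint speeds; "joint_efforts": joint torques, N m; "position": TCP position; "ee_rot": TCP orientation; "contact_force": force on the tool from outside, world axes, zero at the start; "wrist_torque": the same for the moment, N m; "gripper_width": finger opening in mm; "grasp_force": force on a finger pad.
Only numpy, scipy, OpenCV 4.12 (cv2) and the standard library are available. Lean on these libraries where they do the work, as an engineer would, in place of code of your own. Each camera call takes 0.05 s, during which the arm holds its last target. There are 200 camera calls.

## Working session

There is one attempt and no reset: what is moved stays moved. The work goes in short steps, Python scripts to look and compute and a tool call to move; the robot and the scene stay as the last step left them, time stands still between calls to the robot, and variables do not carry over. Pictures are saved under pics/ and viewed, at most 14 in all, crops included, and the job is handed in when it is done.

Besides the shell and the picture viewer there is one more tool, called after "Request:" as name([rows], argument=value, ...), one row to a line, values as JSON. step_arm: Moves the arm, as the interface text tells. Its arguments: {"type":"object","properties":{"motion":{"type":"array","items":{"type":"object","properties":{"dr":{"type":"array","items":{"type":"number"}},"slide":{"type":"array","items":{"type":"number"}},"jaw":{"type":"number"}}}}},"required":["motion"]}

```bash
mkdir -p pics; cat > h.py <<'E'
import numpy as np, cv2
from scipy.spatial.transform import Rotation as R
from bench import arm, optics
def T_tool(s=None):
    s=s or arm.read_state(); T=np.eye(4); T[:3,:3]=R.from_quat(s['ee_rot']).as_matrix(); T[:3,3]=s['position']; return T
def cam2world(name,s=None):
    i=optics.camera_info(name)
    return (T_tool(s)@np.array(i['T_tool_cam'])) if name=='wrist' else np.linalg.inv(np.array(i['view']))
def ray(name,uv,C):
    i=optics.camera_info(name);K=np.array(i['camera_matrix']);k=i['k1']
    d=cv2.undistortPoints(np.array(uv,float).reshape(-1,1,2),K,np.array([k,0,0,0.]))[:,0]
    return C[:3,3],np.c_[d[:,0],-d[:,1],-np.ones(len(d))]@C[:3,:3].T
def onplane(name,uv,z,C):
    o,d=ray(name,uv,C); return o+d*((z-o[2])/d[:,2])[:,None]
def pix(name,P,C):
    i=optics.camera_info(name);K=np.array(i['camera_matrix']);k=i['k1']
    p=(np.atleast_2d(P)-C[:3,3])@C[:3,:3]
    q=np.c_[p[:,0]/-p[:,2],-p[:,1]/-p[:,2]]; q=q*(1+k*(q**2).sum(1))[:,None]
    return q*[K[0,0],K[1,1]]+K[:2,2]
def shot(name,f):
    s=arm.read_state(); im=optics.get_image(name); cv2.imwrite(f'pics/{f}.png',im); return im,cam2world(name,s)
E
python3 - <<'E'
from h import *
for n in('top','scene'):
    im,C=shot(n,n+'0'); print(n,C.round(2).tolist(),optics.camera_info(n)['camera_matrix'],optics.camera_info(n)['k1'])
print(optics.camera_info('wrist')); s=arm.read_state(); print(s); print(T_tool(s).round(3))
E
```

```text
top [[-0.01, 0.99, -0.11, 474.35], [-1.0, -0.01, -0.0, -18.92], [-0.0, 0.11, 0.99, 1207.19], [0.0, 0.0, 0.0, 1.0]] [[350.14397636   0.         257.0878841 ]
 [  0.         350.14397636 189.38439903]
 [  0.           0.           1.        ]] -0.07000719301765473
scene [[0.02, -0.81, 0.58, 1160.04], [1.0, 0.03, -0.0, -24.71], [-0.01, 0.58, 0.81, 923.52], [0.0, 0.0, 0.0, 1.0]] [[385.7919825    0.         256.25270459]
 [  0.         385.7919825  194.71950207]
 [  0.           0.           1.        ]] -0.01588252089888381
{'camera_matrix': array([[283.84092968,   0.        , 252.24967955],
       [  0.        , 283.84092968, 191.17265006],
       [  0.        ,   0.        ,   1.        ]]), 'k1': -0.06518977594970107, 'T_tool_cam': array([[ 8.86047614e-05,  9.52565258e-01,  3.04334392e-01,
         7.70603153e+01],
       [ 9.99999980e-01, -1.39747293e-04,  1.46265613e-04,
        -1.18411249e+00],
       [ 1.81857449e-04,  3.04334373e-01, -9.52565250e-01,
        -1.42790092e+02],
       [ 0.00000000e+00,  0.00000000e+00,  0.00000000e+00,
         1.00000000e+00]])}
{'clock': 0.1, 'j
[... 250 characters left out ...]
-05]), 'joint_efforts': array([-8.88447848e-04, -3.93318629e+01,  1.88930279e+01,  4.19796199e+00,
       -2.58980923e-03,  1.00925365e-05]), 'position': array([ 162.2118028 , -603.0496041 ,  230.33674886]), 'ee_rot': array([-1.30941569e-01,  9.91389610e-01,  9.53644864e-04, -1.92195212e-04]), 'contact_force': array([-0.15409423, -0.20175576,  0.27950611]), 'wrist_torque': array([-0.00196853, -0.02869934,  0.03288873]), 'grasp_force': 0.0, 'gripper_width': 85.32903839452602}
[[-9.66000e-01 -2.60000e-01 -1.00000e-03  1.62212e+02]
 [-2.60000e-01  9.66000e-01  2.00000e-03 -6.03050e+02]
 [ 0.00000e+00  2.00000e-03 -1.00000e+00  2.30337e+02]
 [ 0.00000e+00  0.00000e+00  0.00000e+00  1.00000e+00]]
```

View pics/top0.png

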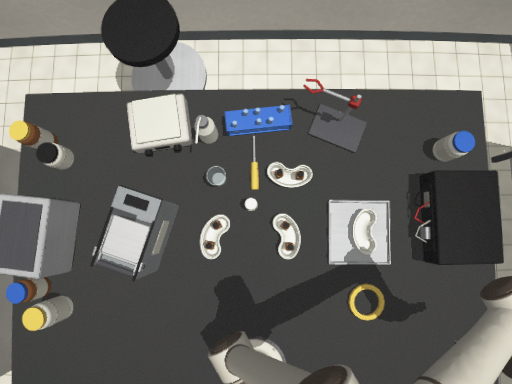

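View pics/scene0.png

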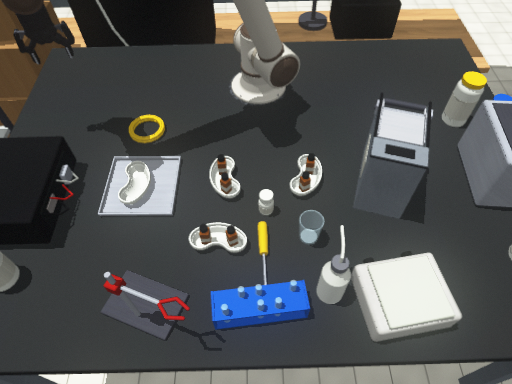

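The two views show six brown bottles, two in each dish. Top-view positions are dish (290,175), dish (215,237), dish (287,237), the wash tray at (360,232) with the base dish at (364,231), and the bin at (135,230) with its pan at about (125,240).

```bash
cat >> h.py <<'E'
def outline():
    a=np.arcsin(43/65.);c=np.array([0,-65.])
    t=np.linspace(a,-a,40)
    P=[c+97*np.c_[np.sin(t),np.cos(t)]]
    e=c+65*np.array([np.sin(-a),np.cos(a)]);u=np.linspace(0,np.pi,20)
    ang=np.pi/2+a+u; P.append(e+32*np.c_[np.cos(ang),np.sin(ang)])
    P.append(c+33*np.c_[np.sin(t[::-1]),np.cos(t[::-1])])
    Q=P[1][::-1]*[-1,1]; P.append(Q)
    return np.vstack(P)
OUT=outline()
def mom(P):
    m=cv2.moments(P.astype(np.float32).reshape(-1,1,2)); c=np.array([m['m10'],m['m01']])/m['m00']
    w,V=np.linalg.eigh(np.array([[m['mu20'],m['mu11']],[m['mu11'],m['mu02']]])/m['m00']); return c,w,V[:,1],abs(m['m00'])
C0=mom(OUT)[0]
def dishpose(P):
    """P: rim outline in world xy -> origin, heading (hollow at -y), axes, area"""
    c,w,x,A=mom(P); x=np.array(x)
    H=cv2.convexHull(P.astype(np.float32).reshape(-1,1,2))[:,0]; ch=mom(H)[0]
    h=ch-c   # hull centroid is displaced to hollow side (-y)
    y=np.array([-x[1],x[0]])
    if y@h>0: x,y=-x,-y
    return c-C0[1]*y, np.arctan2(x[1],x[0]), np.sqrt(w), A
def dishes(name,im,C,z=32,thr=(105,60)):
    hsv=cv2.cvtColor(im,cv2.COLOR_BGR2HSV); m=((hsv[...,2]>thr[0])&(hsv[...,1]<thr[1])).astype(np.uint8)
    out=[]
    for c in cv2.findContours(m,cv2.RETR_EXTERNAL,cv2.CHAIN_APPROX_NONE)[0]:
        if cv2.contourArea(c)<300: continue
        P=onplane(name,c[:,0],z,C)[:,:2]; A=mom(P)[3]
        if 6000<A<13000: out.append((c,)+dishpose(P))
    return out
E
python3 - <<'E'
from h import *
print('model',C0,np.sqrt(mom(OUT)[1]),mom(OUT)[3])
im=cv2.imread('pics/top0.png');C=cam2world('top')
for d in dishes('top',im,C,thr=(120,60)): print(d[0][:,0].mean(0).round(),d[1].round(1),round(np.degrees(d[2]),1),d[3].round(1),round(d[4]))
# bottles & other: candidate bin corners
big=cv2.resize(im[170:290,85:325],None,fx=3.3,fy=3.3,interpolation=cv2.INTER_CUBIC); cv2.imwrite('pics/topcrop.png',big)
E
```

```text
model [ 5.26371340e-16 -9.23146253e+00] [19.684382   39.64692888] 9215.240339353892
[233. 365.] [ 4.4 84.8] 47.8 [25.5 40.7] 7264
[214. 236.] [449.6 140.9] -20.0 [19.9 40.5] 9438
[287. 236.] [ 446.5 -123.9] -169.0 [20.  40.4] 9450
[136. 204.] [562.8 392.5] -112.0 [22.2 45. ] 11865
[289. 174.] [ 640.1 -123.6] 83.5 [19.6 40.9] 9341
```

View pics/topcrop.png

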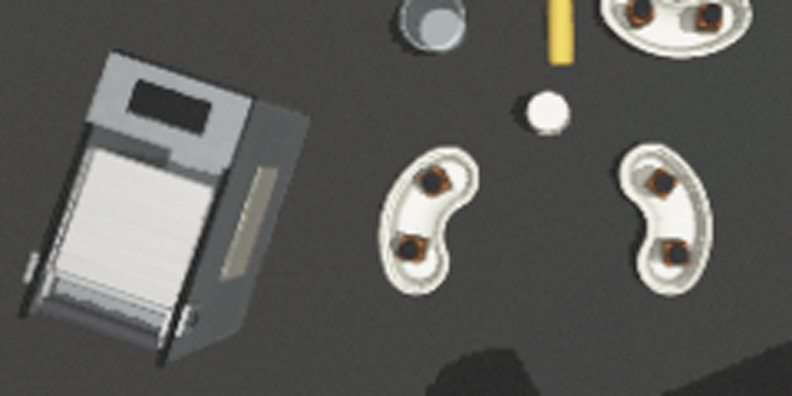

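The crop shows the bin's top-face back corners at (112,52) and (252,97), its front wall ends at (22,318) and (162,365), and the pan's back corners at (92,148) and (215,185). The bottle caps are at (433,181), (410,248), (661,183), (678,254), (640,10) and (710,15).

```bash
python3 - <<'E'
from h import *
im=cv2.imread('pics/top0.png');C=cam2world('top')
f=lambda q:np.array(q,float)/3.3+[85,170]
b=onplane('top',f([(112,52),(252,97),(22,318),(162,365)]),225,C)
print(b.round(1), [np.linalg.norm(b[i]-b[j]).round() for i,j in((0,1),(0,2),(1,3),(2,3))])
p=onplane('top',f([(92,148),(215,185)]),212,C);print('panback',p.round(1),np.linalg.norm(p[0]-p[1]))
x=(b[0]-b[2])[:2]+(b[1]-b[3])[:2];w=(b[0]-b[1])[:2]
yaw=np.arctan2(x[1],x[0]);yaw2=np.arctan2(w[1],w[0])-np.pi/2
print('yaw',np.degrees([yaw,yaw2]));yaw=(yaw+yaw2)/2
ux=np.array([np.cos(yaw),np.sin(yaw)])
back=(b[0]+b[1])[:2]/2;front=(b[2]+b[3])[:2]/2
print('pan pt from back',back-ux*(154-10),' from front',front+ux*(82+10),' from pan',p.mean(0)[:2]-ux*60)
hsv=cv2.cvtColor(im,cv2.COLOR_BGR2GRAY)
for d in dishes('top',im,C,thr=(120,60)):
    if not(19<d[3][0]<21):continue
    m=np.zeros(hsv.shape,np.uint8);cv2.drawContours(m,[d[0]],-1,1,-1)
    k=((hsv<55)&(m>0)).astype(np.uint8)
    n,l,st,ce=cv2.connectedComponentsWithStats(k)
    th=d[2];Rm=np.array([[np.cos(th),np.sin(th)],[-np.sin(th),np.cos(th)]])
    for s,c in zip(st[1:],ce[1:]):
        if s[4]>8:
            P=onplane('top',[c],72,C)[0,:2]; print(d[1].round(),s[4],c.round(1),P.round(1),'in dish',(Rm@(P-d[1])).round(1))
cv2.imwrite('pics/t2.png',im)
E
```

```text
[[592.7 378.8 225. ]
 [552.8 254.9 225. ]
 [364.9 451.1 225. ]
 [326.4 328.2 225. ]] [np.float64(130.0), np.float64(239.0), np.float64(238.0), np.float64(129.0)]
panback [[510.2 399.1 212. ]
 [477.8 289.4 212. ]] 114.3849348720686
yaw [-17.78198092 -17.85157221]
pan pt from back [435.67745386 360.87512802]  from front [433.21155486 361.51547307]  from pan [436.87611799 362.61214865]
[450. 141.] 12 [214.8 225. ] [480.8 121.9] in dish [35.9 -7.3]
[450. 141.] 15 [207.9 245.3] [415.7 143.7] in dish [-32.7  -9. ]
[ 640. -124.] 13 [278.8 171.6] [653.5 -87.4] in dish [37.5 -9.2]
```

```bash
cat >> h.py <<'E'
def goto(tgts,psi0=None):
    """tgts: list of (x,y,z,psi_deg tool-x heading); prints successive slide / dr, each from the previous target"""
    T=T_tool(); 
    for x,y,z,ps in tgts:
        c,s=np.cos(np.radians(ps)),np.sin(np.radians(ps))
        G=np.eye(4); G[:3,:3]=np.array([[c,s,0],[s,-c,0],[0,0,-1]]); G[:3,3]=[x,y,z]
        D=np.linalg.inv(T)@G; r=np.degrees(R.from_matrix(D[:3,:3]).as_rotvec())/8
        print((x,y,z,ps),'slide',D[:3,3].round(1).tolist(),'dr',r.round(2).tolist(),'len',np.linalg.norm(D[:3,3]).round()); T=G
E
python3 - <<'E'
from h import *
C=cam2world('top');f=lambda q:np.array(q,float)/3.3+[85,170]
print(onplane('top',f([(433,181),(410,248),(661,183),(678,254),(640,10),(710,15),(547,112)]),72,C).round(1))
goto([(510,-110,225,180)])
E
```

```text
[[ 481.3  117.1   72. ]
 [ 416.3  139.4   72. ]
 [ 477.7 -106.    72. ]
 [ 408.7 -121.6   72. ]
 [ 648.8  -87.9   72. ]
 [ 643.3 -157.4   72. ]
 [ 548.1    5.1   72. ]]
(510, -110, 225, 180) slide [-463.9, 385.8, 6.0] dr [0.01, -0.0, 1.88] len 603.0
```

Request:
step_arm([
  {"slide": [-58, 48, 1], "dr": [0, 0, 0.25], "jaw": 50},
  {"slide": [-116, 96, 2], "dr": [0, 0, 0.5], "jaw": 50},
  {"slide": [-174, 144, 3], "dr": [0, 0, 0.75], "jaw": 50},
  {"slide": [-232, 192, 4], "dr": [0, 0, 1], "jaw": 50},
  {"slide": [-290, 240, 5], "dr": [0, 0, 1.25], "jaw": 50},
  {"slide": [-348, 288, 6], "dr": [0, 0, 1.5], "jaw": 50},
  {"slide": [-406, 336, 6], "dr": [0, 0, 1.7], "jaw": 50},
  {"slide": [-464, 386, 6], "dr": [0, 0, 1.88], "jaw": 50},
])

```text
clock: 1.1
position: [451.7, -193.4, 225.6]
ee_rot: [0.0, 1.0, 0.0, -0.0]
contact_force: [0.9, -0.8, 0.2]
gripper_width: 49.8
grasp_force: 0.0
```

```bash
python3 - <<'E'
from h import *
s=arm.read_state(); print(s['clock'],s['position'],s['joints'].round(3),s['gripper_width']); print(T_tool(s)[:3,:3].round(2).tolist())
im,C=shot('wrist','w1')
s=arm.read_state(); print(s['clock'],s['position'],s['joints'].round(3))
E
```

```text
1.1 [ 451.71149329 -193.38570442  225.60086853] [-0.073  0.161 -0.319 -0.    -1.091 -1.498] 49.81081080595909
[[-1.0, 0.0, -0.0], [0.0, 1.0, 0.0], [0.0, 0.0, -1.0]]
1.15 [ 455.66871867 -189.21566754  225.56301885] [-6.400e-02  1.630e-01 -3.160e-01 -1.000e-03 -1.089e+00 -1.501e+00]
```

View pics/w1.png

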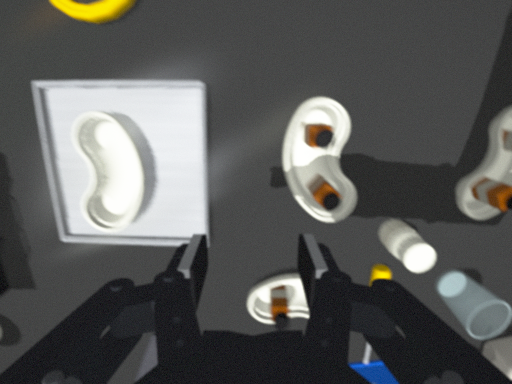

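The wrist view shows dish 2 with caps at about (325,138) and (330,200), dish 3 at (278,300), the base dish at (110,170), the jar at (410,250) and the beaker at (475,305).

```bash
python3 - <<'E'
from h import *
im=cv2.imread('pics/w1.png')
cv2.imwrite('pics/w1c.png',np.hstack([cv2.resize(im[90:230,270:370],None,fx=4,fy=4,interpolation=cv2.INTER_CUBIC),cv2.resize(im[90:230,412:512],None,fx=4,fy=4,interpolation=cv2.INTER_CUBIC)]))
goto([(510,-110,225,180)])
E
```

```text
(510, -110, 225, 180) slide [-54.7, 79.0, 0.8] dr [0.01, 0.02, 0.03] len 96.0
```

View pics/w1c.png

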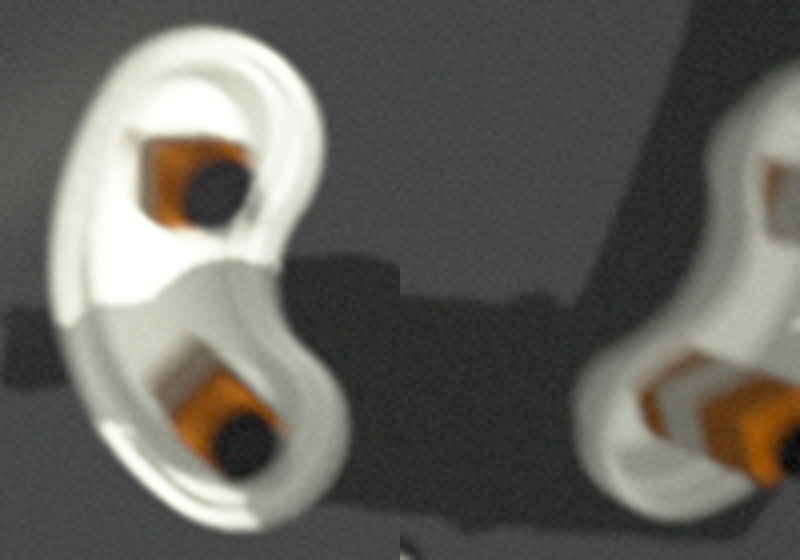

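The upper bottle of dish 2 is nearly square to the image, but the rest are too oblique to judge. I'll go over dish 2 for a vertical view.

Request:
step_arm([
  {"slide": [-22, 21, 38], "jaw": 50},
  {"slide": [-44, 42, 77], "jaw": 50},
  {"slide": [-66, 63, 115], "jaw": 50},
  {"slide": [-66, 63, 115], "jaw": 50},
  {"slide": [-66, 63, 115], "jaw": 50},
  {"slide": [-66, 63, 115], "jaw": 50},
  {"slide": [-66, 63, 115], "jaw": 50},
  {"slide": [-66, 63, 115], "jaw": 50},
])

```text
$.motion[0]: bad value
```

```bash
cat >> h.py <<'E'
def bottles(im,C,name='wrist',zc=74):
    """dark cap blobs next to orange -> world xy of cap centre; yaw of brown square (mod 90)"""
    hsv=cv2.cvtColor(im,cv2.COLOR_BGR2HSV)
    br=((hsv[...,0]<22)&(hsv[...,1]>110)&(hsv[...,2]>35)).astype(np.uint8)
    n,l,st,ce=cv2.connectedComponentsWithStats(cv2.morphologyEx(br,cv2.MORPH_OPEN,np.ones((3,3))))
    for i in range(1,n):
        if st[i,4]<80: continue
        near=cv2.dilate((l==i).astype(np.uint8),np.ones((9,9)))
        dark=((hsv[...,2]<45)&(near>0)&(br==0)).astype(np.uint8)
        m,l2,s2,c2=cv2.connectedComponentsWithStats(dark)
        if m<2: continue
        j=1+np.argmax(s2[1:,4]); P=onplane(name,[c2[j]],zc,C)[0]
        print('brown',st[i,4],ce[i].round(),'cap px',c2[j].round(1),s2[j,4],'world',P[:2].round(1))
E
python3 - <<'E'
from h import *
s=arm.read_state(); print(s['clock'],s['position'])
im,C=shot('wrist','w2'); bottles(im,C)
for d in dishes('wrist',im,C): print(d[0][:,0].mean(0).round(),d[1].round(1),round(np.degrees(d[2]),1),d[3].round(1),round(d[4]))
q=pix('wrist',[[446,-124,50]],C)[0].astype(int);print(q)
c=im[max(q[1]-75,0):q[1]+75,q[0]-65:q[0]+65];cv2.imwrite('pics/w2c.png',cv2.resize(c,None,fx=4,fy=4,interpolation=cv2.INTER_CUBIC))
E
```

```text
1.15 [ 455.66871867 -189.21566754  225.56301885]
brown 240 [309. 127.] cap px [309.  130.5] 2 world [ 407.8 -132.2]
brown 290 [317. 186.] cap px [322.8 193.1] 118 world [ 475.3 -112.6]
brown 513 [495. 191.] cap px [504.8 199.3] 113 world [482. 105.]
brown 282 [273. 302.] cap px [273.5 312.9] 76 world [ 637.2 -162. ]
[469. 302.] [674.3 140.2] -130.2 [17.3 44.5] 9204
[314. 154.] [ 447.1 -125.8] -168.7 [20.3 41.2] 9842
[310 162]
```

View pics/w2c.png

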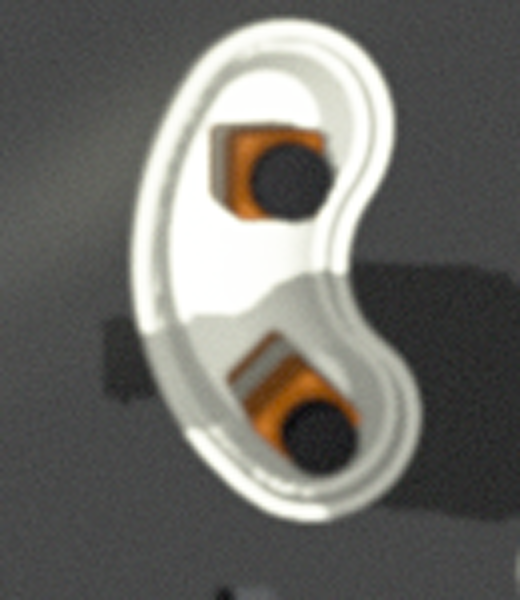

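Bottle A (cap near (318,132) in the full frame) is square to the image, and bottle B (325,196) is turned about 42°. The dish 2 pose agrees with the top view.

```bash
python3 - <<'E'
from h import *
s=dict(arm.read_state()); s['position']=np.array([451.71,-193.39,225.6])
C=cam2world('wrist'); print(onplane('wrist',[(318,132),(325,196.5)],74.5,C).round(1))
E
```

```text
[[ 406.8 -125.3   74.5]
 [ 476.5 -112.3   74.5]]
```

Request:
step_arm([
  {"dr": [0, 0, 0], "slide": [20, 22, 30], "jaw": 50},
  {"dr": [0, 0, 0], "slide": [35, 45, 60], "jaw": 50},
  {"dr": [0, 0, 0], "slide": [50, 67, 100], "jaw": 50},
  {"dr": [0, 0, 0], "slide": [50, 67, 120], "jaw": 50},
  {"dr": [0, 0, 0], "slide": [50, 67, 120], "jaw": 50},
  {"dr": [0, 0, 0], "slide": [50, 67, 120], "jaw": 50},
  {"dr": [0, 0, 0], "slide": [50, 67, 120], "jaw": 50},
  {"dr": [0, 0, 0], "slide": [50, 67, 120], "jaw": 50},
])

```text
clock: 2.2
position: [401.5, -128.5, 106.3]
ee_rot: [0.0, 1.0, 0.0, 0.001]
contact_force: [0.2, -0.7, -0.1]
gripper_width: 49.7
grasp_force: 0.0
```

```bash
python3 - <<'E'
from h import *
s=arm.read_state(); print(s['clock'],s['position'])
im,C=shot('wrist','w3'); bottles(im,C)
g=cv2.cvtColor(im,cv2.COLOR_BGR2GRAY)
print(pix('wrist',[[409,-122,74.5],[475,-110,74.5]],C))
E
```

```text
2.2 [ 401.48901694 -128.49468943  106.30907895]
brown 632 [262. 208.] cap px [262.6 220.6] 190 world [ 401.4 -122.5]
brown 841 [275. 288.] cap px [276.8 301.6] 143 world [ 467.6 -111.1]
[[263.23058751 231.18759093]
 [277.94067573 310.02811642]]
```

```bash
cat >> h.py <<'E'
def caps(im,C,name='wrist',zc=74.5,box=None):
    g=cv2.medianBlur(cv2.cvtColor(im,cv2.COLOR_BGR2GRAY),3); out=[]
    i=optics.camera_info(name);h=C[2,3]-zc;r=10.5*i['camera_matrix'][0][0]/h
    ci=cv2.HoughCircles(g,cv2.HOUGH_GRADIENT,1,15,param1=80,param2=9,minRadius=int(r*.8),maxRadius=int(r*1.3+1))
    hsv=cv2.cvtColor(im,cv2.COLOR_BGR2HSV)
    br=((hsv[...,0]<22)&(hsv[...,1]>110)&(hsv[...,2]>45))
    yy,xx=np.mgrid[:im.shape[0],:im.shape[1]]
    for u,v,rr in (ci[0] if ci is not None else []):
        dd=np.hypot(xx-u,yy-v); fr=br[(dd>rr)&(dd<rr+6)].mean(); ins=(g[dd<rr*.8]<60).mean()
        if ins>.85 and fr>.12:
            P=onplane(name,[(u,v)],zc,C)[0]; out.append(P); print('cap',u,v,rr,'exp r',r.round(1),'fr',fr.round(2),P[:2].round(1))
    return out
E
python3 - <<'E'
from h import *
im=cv2.imread('pics/w3.png');C=cam2world('wrist');caps(im,C)
print(T_tool().round(3).tolist())
for d in dishes('wrist',im,C): print(d[1].round(1),round(np.degrees(d[2]),1),d[3].round(1),round(d[4]))
im=cv2.imread('pics/top0.png');C=cam2world('top')
for d in dishes('top',im,C,z=30,thr=(120,60)): 
    print(d[1].round(1),round(np.degrees(d[2]),1),d[3].round(1))
E
```

```text
cap 263.5 228.5 15.8 exp r 17.1 fr 0.33 [ 406.8 -121.8]
cap 278.5 309.5 14.5 exp r 17.1 fr 0.36 [ 474.3 -109.6]
[[-1.0, 0.0, 0.001, 401.366], [0.0, 1.0, 0.0, -128.45], [-0.001, 0.0, -1.0, 106.2], [0.0, 0.0, 0.0, 1.0]]
[ 431.6 -130.8] -175.7 [19.8 37.7] 7876
[ 3.6 84.9] 47.8 [25.5 40.8]
[449.5 141.2] -20.0 [19.9 40.5]
[ 446.4 -124.1] -169.0 [20.1 40.5]
[563.  393.2] -112.0 [22.2 45.1]
[ 640.4 -123.8] 83.5 [19.7 40.9]
```

Request:
step_arm([
  {"dr": [0, 0, 0], "slide": [-3, 3, 20], "jaw": 50},
  {"dr": [0, 0, 0], "slide": [-5.5, 6.5, 45], "jaw": 50},
  {"dr": [0, 0, 0], "slide": [-5.5, 6.5, 70], "jaw": 50},
  {"dr": [0, 0, 0], "slide": [-5.5, 6.5, 70], "jaw": 50},
  {"dr": [0, 0, 0], "slide": [-5.5, 6.5, 70], "jaw": 18},
  {"dr": [0, 0, 0], "slide": [-5.5, 6.5, 70], "jaw": 18},
  {"dr": [0, 0, 0], "slide": [-5.5, 6.5, 70], "jaw": 18},
  {"dr": [0, 0, 0], "slide": [-5.5, 6.5, 70], "jaw": 18},
])

```text
clock: 3.25
position: [407.6, -121.8, 36.8]
ee_rot: [-0.0, 1.0, -0.0, 0.001]
contact_force: [-0.7, 0.4, 6.9]
gripper_width: 23.5
grasp_force: 59.6
```

Request:
step_arm([
  {"dr": [0, 0, 0], "slide": [0, 0, -30], "jaw": 18},
  {"dr": [0, 0, 0], "slide": [0, 0, -80], "jaw": 18},
  {"dr": [0, 0, 0], "slide": [0, 0, -130], "jaw": 18},
  {"dr": [0, 0, 0], "slide": [0, 20, -180], "jaw": 18},
  {"dr": [0, 0, 0], "slide": [-5, 70, -210], "jaw": 18},
  {"dr": [0, 0, 0], "slide": [-10, 125, -235], "jaw": 18},
  {"dr": [0, 0, 0], "slide": [-15, 180, -240], "jaw": 18},
  {"dr": [0, 0, 0], "slide": [-15, 230, -240], "jaw": 18},
])

```text
clock: 4.25
position: [421.2, 110.1, 276.5]
ee_rot: [-0.0, 1.0, 0.001, 0.001]
contact_force: [1.7, -0.2, -1.3]
gripper_width: 23.9
grasp_force: 59.0
```

Request:
step_arm([
  {"dr": [0, 0, 0], "slide": [-3, 50, 0], "jaw": 18},
  {"dr": [0, 0, 0], "slide": [-6, 105, 0], "jaw": 18},
  {"dr": [0, 0, 0], "slide": [-9, 160, 0], "jaw": 18},
  {"dr": [0, 0, 0], "slide": [-12, 210, 0], "jaw": 18},
  {"dr": [0, 0, 0], "slide": [-14, 251, 0], "jaw": 18},
  {"dr": [0, 0, 0], "slide": [-14, 251, 0], "jaw": 18},
  {"dr": [0, 0, 0], "slide": [-14, 251, 15], "jaw": 18},
  {"dr": [0, 0, 0], "slide": [-14, 251, 15], "jaw": 18},
])

```text
clock: 5.25
position: [434.5, 357.3, 258.9]
ee_rot: [0.0, 1.0, -0.001, -0.001]
contact_force: [-0.3, -0.6, -0.4]
gripper_width: 23.8
grasp_force: 59.1
```

```bash
python3 - <<'E'
from h import *
s=arm.read_state(); print(s['position'],s['gripper_width'])
im,C=shot('wrist','w4'); im2,_=shot('scene','s4')
cv2.imwrite('pics/w4c.png',np.hstack([im,cv2.resize(im2[80:208,340:460],None,fx=2.5,fy=3,interpolation=cv2.INTER_CUBIC)[:384]]))
E
```

```text
[434.50311599 357.25519725 258.88778048] 23.818458071398233
```

View pics/w4c.png

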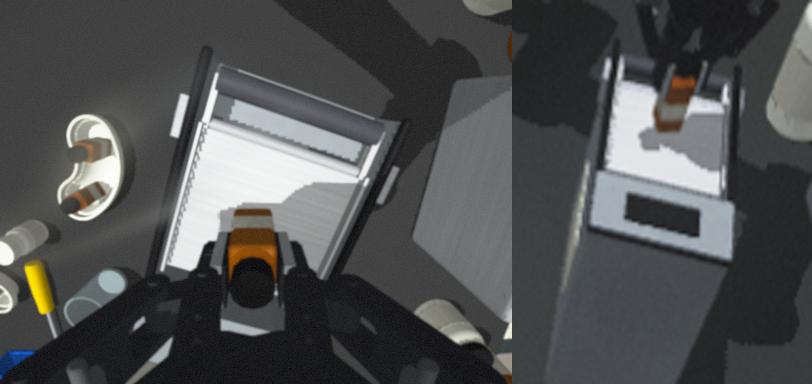

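The bottle hangs over the pan's middle. Lower it, release and lift away.

Request:
step_arm([
  {"dr": [0, 0, 0], "slide": [0, 2, 6], "jaw": 18},
  {"dr": [0, 0, 0], "slide": [0, 4, 11], "jaw": 18},
  {"dr": [0, 0, 0], "slide": [0, 4, 12], "jaw": 18},
  {"dr": [0, 0, 0], "slide": [0, 4, 12], "jaw": 50},
  {"dr": [0, 0, 0], "slide": [0, 4, 12], "jaw": 50},
  {"dr": [0, 0, 0], "slide": [0, 4, 12], "jaw": 50},
  {"dr": [0, 0, 0], "slide": [0, 4, 0], "jaw": 50},
  {"dr": [0, 0, 0], "slide": [0, 4, -20], "jaw": 50},
])

```text
clock: 6.35
position: [435.3, 363.0, 281.3]
ee_rot: [-0.0, 1.0, -0.0, -0.0]
contact_force: [0.2, 0.1, -0.1]
gripper_width: 50.3
grasp_force: 0.0
```

```bash
python3 - <<'E'
from h import *
s=arm.read_state(); print(s['position'],s['gripper_width'])
im,C=shot('wrist','w5'); cv2.imwrite('pics/w5c.png',cv2.resize(im[:,100:450],None,fx=1,fy=1))
goto([(474.5,-110,270,222),(474.5,-110,36,222)])
E
```

```text
[435.33461984 363.01184681 281.29476792] 50.2580576315909
(474.5, -110, 270, 222) slide [-37.3, -474.2, 13.5] dr [0.01, 0.04, -5.24] len 476.0
(474.5, -110, 36, 222) slide [0.0, -0.0, 234.0] dr [0.0, 0.0, 0.0] len 234.0
```

View pics/w5c.png

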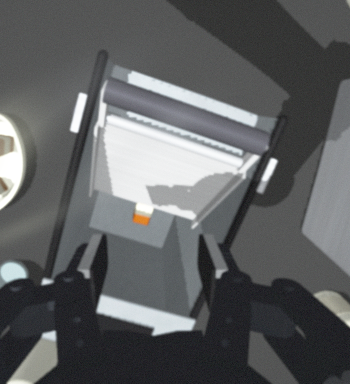

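The pan has tipped and the bottle is going off its back edge. Next I'll look straight down on dish 1.

Request:
step_arm([
  {"dr": [0, 0, 0], "slide": [-20, -50, 0], "jaw": 50},
  {"dr": [0, 0, 0], "slide": [-40, -100, 0], "jaw": 50},
  {"dr": [0, 0, 0], "slide": [-60, -150, 20], "jaw": 50},
  {"dr": [0, 0, 0], "slide": [-80, -190, 60], "jaw": 50},
  {"dr": [0, 0, 0], "slide": [-92, -222, 110], "jaw": 50},
  {"dr": [0, 0, 0], "slide": [-92, -222, 150], "jaw": 50},
  {"dr": [0, 0, 0], "slide": [-92, -222, 150], "jaw": 50},
  {"dr": [0, 0, 0], "slide": [-92, -222, 150], "jaw": 50},
])

```text
clock: 7.4
position: [528.8, 142.1, 132.6]
ee_rot: [-0.001, 1.0, 0.001, 0.002]
contact_force: [-0.4, 0.3, -0.1]
gripper_width: 50.3
grasp_force: 0.0
```

```bash
python3 - <<'E'
from h import *
s=arm.read_state(); print(s['clock'],s['position'])
im,C=shot('wrist','w6'); caps(im,C)
for d in dishes('wrist',im,C): print(d[1].round(1),round(np.degrees(d[2]),1),d[3].round(1),round(d[4]))
q=pix('wrist',[[449.6,140.9,50]],C)[0].astype(int);print(q)
y0=max(q[1]-70,0);c=im[y0:y0+140,q[0]-75:q[0]+75];print(y0,q[0]-75);cv2.imwrite('pics/w6c.png',cv2.resize(c,None,fx=4,fy=4,interpolation=cv2.INTER_CUBIC))
E
```

```text
7.4 [528.80447916 142.11969325 132.62292911]
cap 18.5 324.5 12.5 exp r 14.9 fr 0.3 [649.9 -80.7]
[463.4 330.7] -178.2 [18.8 36.5] 7685
[452.5 139.9] -21.0 [20.3 40. ] 9529
[251  97]
27 176
```

View pics/w6c.png

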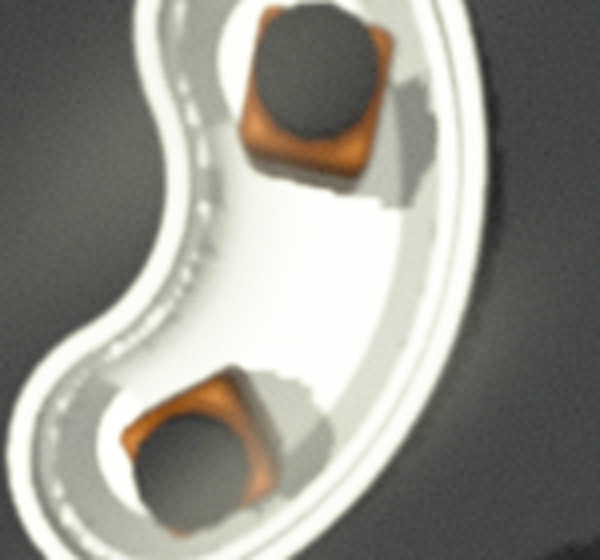

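Upper bottle D has its cap at crop (318,70) and is turned about 14.5° clockwise. Lower bottle E is at (192,468), turned about 27° anticlockwise.

```bash
python3 - <<'E'
from h import *
s=arm.read_state();s['position']=np.array([528.8,142.1,132.6]);C=cam2world('wrist',s)
P=onplane('wrist',[(255.5,44.5),(224,144)],74.5,C);print(P.round(1));print(arm.read_state()['position'])
goto([(P[0][0],P[0][1],105,165.5),(P[0][0],P[0][1],36,165.5),(P[0][0],P[0][1],276,165.5),(435.5,361.5,276,165.5)])
E
```

```text
[[416.8 143.2  74.5]
 [481.4 121.2  74.5]]
[528.95488568 142.39623566 133.07002729]
(np.float64(416.7977460860779), np.float64(143.1608948190531), 105, 165.5) slide [112.3, 0.9, 27.6] dr [0.02, 0.03, 1.82] len 116.0
(np.float64(416.7977460860779), np.float64(143.1608948190531), 36, 165.5) slide [0.0, 0.0, 69.0] dr [0.0, 0.0, 0.0] len 69.0
(np.float64(416.7977460860779), np.float64(143.1608948190531), 276, 165.5) slide [0.0, 0.0, -240.0] dr [0.0, 0.0, 0.0] len 240.0
(435.5, 361.5, 276, 165.5) slide [36.6, 216.1, 0.0] dr [0.0, 0.0, 0.0] len 219.0
```

Request:
step_arm([
  {"dr": [0, 0, 0.6], "slide": [40, 0, 0], "jaw": 50},
  {"dr": [0, 0, 1.2], "slide": [80, 1, 0], "jaw": 50},
  {"dr": [0, 0, 1.8], "slide": [112, 1, 15], "jaw": 50},
  {"dr": [0, 0, 1.8], "slide": [112, 1, 40], "jaw": 50},
  {"dr": [0, 0, 1.8], "slide": [112, 1, 70], "jaw": 50},
  {"dr": [0, 0, 1.8], "slide": [112, 1, 97], "jaw": 50},
  {"dr": [0, 0, 1.8], "slide": [112, 1, 97], "jaw": 50},
  {"dr": [0, 0, 1.8], "slide": [112, 1, 97], "jaw": 30},
])

```text
clock: 8.45
position: [416.8, 143.4, 35.4]
ee_rot: [0.125, 0.992, 0.001, 0.001]
contact_force: [0.7, -0.4, -0.6]
gripper_width: 32.8
grasp_force: 0.0
```

Request:
step_arm([
  {"dr": [0, 0, 0], "slide": [0, 0, 0], "jaw": 18},
  {"dr": [0, 0, 0], "slide": [0, 0, 0], "jaw": 18},
  {"dr": [0, 0, 0], "slide": [0, 0, -30], "jaw": 18},
  {"dr": [0, 0, 0], "slide": [0, 0, -80], "jaw": 18},
  {"dr": [0, 0, 0], "slide": [0, 0, -130], "jaw": 18},
  {"dr": [0, 0, 0], "slide": [0, 0, -190], "jaw": 18},
  {"dr": [0, 0, 0], "slide": [0, 0, -240], "jaw": 18},
  {"dr": [0, 0, 0], "slide": [5, 30, -240], "jaw": 18},
])

```text
clock: 9.45
position: [419.6, 172.9, 279.6]
ee_rot: [0.126, 0.992, 0.004, 0.004]
contact_force: [-0.3, 0.2, -2.0]
gripper_width: 23.9
grasp_force: 58.8
```

```bash
python3 - <<'E'
from h import *
s=arm.read_state(); print(s['clock'],s['position'],s['gripper_width'],s['joints'].round(2))
goto([(435.5,361.5,275,165.5),(435.5,361.5,248,165.5),(481.4,121.2,275,207),(481.4,121.2,36,207)])
E
```

```text
9.45 [419.58509303 172.92774362 279.56155668] 23.93543093939185 [ 0.75  0.05 -0.31  0.   -1.2  -2.58]
(435.5, 361.5, 275, 165.5) slide [31.8, 186.5, 6.2] dr [0.07, 0.05, 0.0] len 189.0
(435.5, 361.5, 248, 165.5) slide [-0.0, 0.0, 27.0] dr [0.0, 0.0, 0.0] len 27.0
(481.4, 121.2, 275, 207) slide [-104.6, -221.2, -27.0] dr [0.0, 0.0, -5.19] len 246.0
(481.4, 121.2, 36, 207) slide [-0.0, 0.0, 239.0] dr [0.0, 0.0, -0.0] len 239.0
```

Request:
step_arm([
  {"dr": [0, 0, 0], "slide": [8, 50, 0], "jaw": 18},
  {"dr": [0, 0, 0], "slide": [16, 100, 0], "jaw": 18},
  {"dr": [0, 0, 0], "slide": [25, 150, 0], "jaw": 18},
  {"dr": [0, 0, 0], "slide": [31, 186, 0], "jaw": 18},
  {"dr": [0, 0, 0], "slide": [31, 186, 5], "jaw": 18},
  {"dr": [0, 0, 0], "slide": [31, 186, 20], "jaw": 18},
  {"dr": [0, 0, 0], "slide": [31, 186, 28], "jaw": 18},
  {"dr": [0, 0, 0], "slide": [31, 186, 28], "jaw": 18},
])

```text
clock: 10.45
position: [433.9, 359.1, 244.9]
ee_rot: [0.126, 0.992, -0.001, -0.0]
contact_force: [-0.6, 0.5, 0.6]
gripper_width: 24.0
grasp_force: 58.9
```

Request:
step_arm([
  {"dr": [0, 0, 0], "slide": [0, 0, 0], "jaw": 50},
  {"dr": [0, 0, 0], "slide": [0, 0, 0], "jaw": 50},
  {"dr": [0, 0, 0], "slide": [0, 0, -5], "jaw": 50},
  {"dr": [0, 0, 0], "slide": [0, 0, -28], "jaw": 50},
  {"dr": [0, 0, -1], "slide": [-20, -45, -28], "jaw": 50},
  {"dr": [0, 0, -2], "slide": [-42, -90, -28], "jaw": 50},
  {"dr": [0, 0, -3], "slide": [-63, -135, -28], "jaw": 50},
  {"dr": [0, 0, -4], "slide": [-84, -180, -20], "jaw": 50},
])

```text
clock: 11.45
position: [471.6, 164.0, 267.0]
ee_rot: [-0.156, 0.988, 0.001, 0.001]
contact_force: [0.1, -0.5, 0.4]
gripper_width: 49.8
grasp_force: 0.0
```

```bash
python3 - <<'E'
from h import *
s=arm.read_state(); print(s['clock'],s['position'],s['gripper_width'],s['contact_force'])
im,C=shot('scene','s7'); cv2.imwrite('pics/s7c.png',cv2.resize(im[80:240,180:450],None,fx=2.9,fy=2.9,interpolation=cv2.INTER_CUBIC))
goto([(481.4,121.2,140,207)])
E
```

```text
11.45 [471.5598765  163.97588083 267.00499334] 49.83976918986648 [ 0.0770007  -0.48832907  0.37799068]
(481.4, 121.2, 140, 207) slide [1.1, -39.7, 125.5] dr [-0.01, -0.01, -1.14] len 132.0
```

View pics/s7c.png

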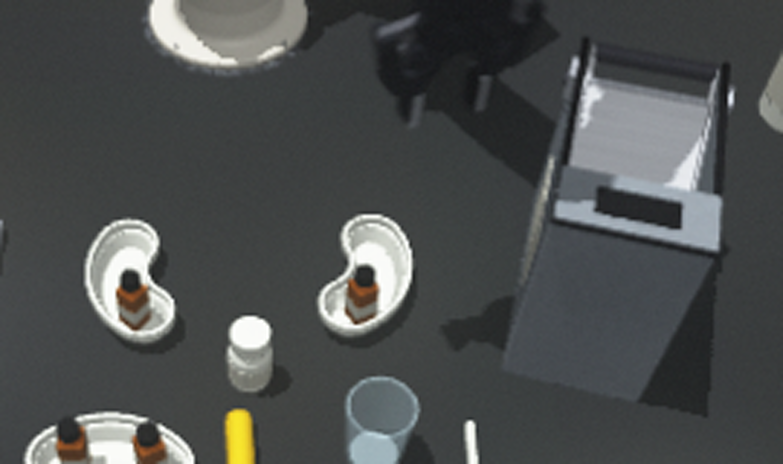

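The second bottle is gone too. Two bottles stand in dish 3 (lower left), and one each in dishes 1 and 2. Next is E.

Request:
step_arm([
  {"dr": [0, 0, -0.6], "slide": [0, -20, 30], "jaw": 50},
  {"dr": [0, 0, -1.14], "slide": [1, -40, 70], "jaw": 50},
  {"dr": [0, 0, -1.14], "slide": [1, -40, 120], "jaw": 50},
  {"dr": [0, 0, -1.14], "slide": [1, -40, 160], "jaw": 50},
  {"dr": [0, 0, -1.14], "slide": [1, -40, 200], "jaw": 50},
  {"dr": [0, 0, -1.14], "slide": [1, -40, 230], "jaw": 50},
  {"dr": [0, 0, -1.14], "slide": [1, -40, 230], "jaw": 50},
  {"dr": [0, 0, -1.14], "slide": [1, -40, 230], "jaw": 35},
])

```text
clock: 12.5
position: [483.2, 127.4, 37.0]
ee_rot: [-0.231, 0.973, 0.0, 0.001]
contact_force: [0.3, 0.9, 0.0]
gripper_width: 35.4
grasp_force: 0.0
```

Request:
step_arm([
  {"dr": [0, 0, 0], "slide": [0, 0, 0], "jaw": 18},
  {"dr": [0, 0, 0], "slide": [0, 0, 0], "jaw": 18},
  {"dr": [0, 0, 0], "slide": [0, 0, -30], "jaw": 18},
  {"dr": [0, 0, 0], "slide": [0, 0, -80], "jaw": 18},
  {"dr": [0, 0, 0], "slide": [0, 0, -130], "jaw": 18},
  {"dr": [0, 0, 0], "slide": [0, 0, -190], "jaw": 18},
  {"dr": [0, 0, 0], "slide": [0, 0, -240], "jaw": 18},
  {"dr": [0, 0, 0], "slide": [0, 0, -240], "jaw": 18},
])

```text
clock: 13.5
position: [483.7, 127.5, 280.8]
ee_rot: [-0.231, 0.973, 0.001, 0.005]
contact_force: [0.1, 0.4, -1.5]
gripper_width: 24.3
grasp_force: 57.9
```

```bash
python3 - <<'E'
from h import *
s=arm.read_state(); print(s['clock'],s['position'],s['gripper_width'],s['joints'].round(2))
goto([(435.5,361.5,275,207),(435.5,361.5,248,207),(474.5,-110,275,222),(474.5,-110,36,222)])
E
```

```text
13.5 [483.71064654 127.50129067 280.77756442] 24.315631545425017 [ 0.58  0.13 -0.21  0.   -1.22 -1.69]
(435.5, 361.5, 275, 207) slide [-62.2, 230.7, 6.6] dr [0.0, 0.08, -0.03] len 239.0
(435.5, 361.5, 248, 207) slide [0.0, -0.0, 27.0] dr [0.0, 0.0, -0.0] len 27.0
(474.5, -110, 275, 222) slide [179.3, -437.8, -27.0] dr [0.0, 0.0, -1.88] len 474.0
(474.5, -110, 36, 222) slide [0.0, -0.0, 239.0] dr [0.0, 0.0, 0.0] len 239.0
```

Request:
step_arm([
  {"dr": [0, 0, 0], "slide": [-15, 57, 0], "jaw": 18},
  {"dr": [0, 0, 0], "slide": [-30, 114, 0], "jaw": 18},
  {"dr": [0, 0, 0], "slide": [-45, 170, 0], "jaw": 18},
  {"dr": [0, 0, 0], "slide": [-58, 215, 0], "jaw": 18},
  {"dr": [0, 0, 0], "slide": [-62, 231, 5], "jaw": 18},
  {"dr": [0, 0, 0], "slide": [-62, 231, 20], "jaw": 18},
  {"dr": [0, 0, 0], "slide": [-62, 231, 29], "jaw": 18},
  {"dr": [0, 0, 0], "slide": [-62, 231, 29], "jaw": 18},
])

```text
clock: 14.5
position: [433.4, 359.2, 245.5]
ee_rot: [-0.23, 0.973, -0.001, -0.001]
contact_force: [0.8, 0.7, -0.7]
gripper_width: 24.7
grasp_force: 58.0
```

Request:
step_arm([
  {"dr": [0, 0, 0], "slide": [0, 0, 0], "jaw": 50},
  {"dr": [0, 0, 0], "slide": [0, 0, 0], "jaw": 50},
  {"dr": [0, 0, 0], "slide": [0, 0, -5], "jaw": 50},
  {"dr": [0, 0, 0], "slide": [0, 0, -28], "jaw": 50},
  {"dr": [0, 0, -0.5], "slide": [20, -55, -28], "jaw": 50},
  {"dr": [0, 0, -1], "slide": [42, -110, -28], "jaw": 50},
  {"dr": [0, 0, -1.5], "slide": [63, -160, -28], "jaw": 50},
  {"dr": [0, 0, -1.9], "slide": [83, -210, -28], "jaw": 50},
])

```text
clock: 15.5
position: [453.9, 134.4, 275.6]
ee_rot: [-0.359, 0.933, 0.0, 0.001]
contact_force: [0.1, 0.1, 0.7]
gripper_width: 50.0
grasp_force: 0.0
```

Request:
step_arm([
  {"dr": [0, 0, 0], "slide": [0, 0, 0], "jaw": 50},
  {"dr": [0, 0, 0], "slide": [0, 0, 0], "jaw": 50},
  {"dr": [0, 0, 0], "slide": [0, 0, 0], "jaw": 50},
  {"dr": [0, 0, 0], "slide": [0, 0, 0], "jaw": 50},
  {"dr": [0, 0, 0], "slide": [0, 0, 0], "jaw": 50},
  {"dr": [0, 0, 0], "slide": [0, 0, 0], "jaw": 50},
  {"dr": [0, 0, 0], "slide": [0, 0, 0], "jaw": 50},
  {"dr": [0, 0, 0], "slide": [0, 0, 0], "jaw": 50},
])

```text
clock: 16.5
position: [453.8, 136.0, 274.7]
ee_rot: [-0.358, 0.934, -0.0, 0.0]
contact_force: [0.3, -0.8, 0.2]
gripper_width: 50.3
grasp_force: 0.0
```

```bash
python3 - <<'E'
from h import *
s=arm.read_state(); print(s['clock'],s['position'],s['gripper_width'],s['joints'].round(2))
im,C=shot('top','t8')
for z,thr in((32,(120,60)),):
  for d in dishes('top',im,C,z=z,thr=thr): print(d[1].round(1),round(np.degrees(d[2]),1),d[3].round(1))
caps(im,C,'top')
goto([(474.5,-110,275,222),(474.5,-110,36,222)])
E
```

```text
16.5 [453.82531363 135.99956228 274.6943445 ] 50.27197638706624 [ 0.64  0.09 -0.27  0.   -1.21 -1.47]
[65.4  2.7] -81.7 [31.5 62.5]
[  40.  -861.7] 179.4 [12.9 60.3]
[437.  116.2] 157.8 [14.4 43.4]
[ 446.5 -123.9] -169.0 [20.  40.4]
[564.8 394.7] -109.4 [21.8 43.9]
[ 640.1 -123.6] 83.5 [19.6 40.9]
(474.5, -110, 275, 222) slide [149.0, -196.8, -0.3] dr [0.0, -0.0, -0.01] len 247.0
(474.5, -110, 36, 222) slide [0.0, -0.0, 239.0] dr [0.0, 0.0, 0.0] len 239.0
```

Request:
step_arm([
  {"dr": [0, 0, 0], "slide": [30, -40, 0], "jaw": 50},
  {"dr": [0, 0, 0], "slide": [66, -88, 10], "jaw": 50},
  {"dr": [0, 0, 0], "slide": [102, -135, 30], "jaw": 50},
  {"dr": [0, 0, 0], "slide": [135, -178, 60], "jaw": 50},
  {"dr": [0, 0, 0], "slide": [149, -197, 105], "jaw": 50},
  {"dr": [0, 0, 0], "slide": [149, -197, 160], "jaw": 50},
  {"dr": [0, 0, 0], "slide": [149, -197, 160], "jaw": 50},
  {"dr": [0, 0, 0], "slide": [149, -197, 160], "jaw": 50},
])

```text
clock: 17.55
position: [476.3, -110.0, 116.5]
ee_rot: [-0.358, 0.934, -0.001, 0.001]
contact_force: [0.7, 0.1, 0.8]
gripper_width: 49.9
grasp_force: 0.0
```

```bash
python3 - <<'E'
from h import *
s=arm.read_state(); print(s['clock'],s['position'])
im,C=shot('wrist','w9'); caps(im,C,zc=74.5)
cv2.imwrite('pics/w9c.png',im)
goto([(474.5,-110,36,222)])
E
```

```text
17.55 [ 476.29081038 -110.01640603  116.50326187]
cap 140.5 361.5 13.6 exp r 16.1 fr 0.28 [647.9 -91. ]
(474.5, -110, 36, 222) slide [2.0, 1.5, 81.0] dr [-0.02, 0.02, 0.0] len 81.0
```

Request:
step_arm([
  {"dr": [0, 0, 0], "slide": [1.5, 1, 30], "jaw": 50},
  {"dr": [0, 0, 0], "slide": [1.5, 1, 60], "jaw": 50},
  {"dr": [0, 0, 0], "slide": [1.5, 1, 80], "jaw": 50},
  {"dr": [0, 0, 0], "slide": [1.5, 1, 80], "jaw": 50},
  {"dr": [0, 0, 0], "slide": [1.5, 1, 80], "jaw": 18},
  {"dr": [0, 0, 0], "slide": [1.5, 1, 80], "jaw": 18},
  {"dr": [0, 0, 0], "slide": [1.5, 1, 80], "jaw": 18},
  {"dr": [0, 0, 0], "slide": [1.5, 1, 80], "jaw": 18},
])

```text
clock: 18.6
position: [474.5, -110.2, 36.6]
ee_rot: [-0.358, 0.934, -0.001, 0.002]
contact_force: [0.0, 1.5, 7.2]
gripper_width: 23.8
grasp_force: 59.2
```

Request:
step_arm([
  {"dr": [0, 0, 0], "slide": [0, 0, -30], "jaw": 18},
  {"dr": [0, 0, 0], "slide": [0, 0, -80], "jaw": 18},
  {"dr": [0, 0, 0], "slide": [0, 0, -130], "jaw": 18},
  {"dr": [0, 0, 0], "slide": [0, 0, -190], "jaw": 18},
  {"dr": [0, 0, 0], "slide": [-30, 35, -235], "jaw": 18},
  {"dr": [0, 0, 0], "slide": [-65, 80, -240], "jaw": 18},
  {"dr": [0, 0, 0], "slide": [-100, 120, -240], "jaw": 18},
  {"dr": [0, 0, 0], "slide": [-100, 120, -240], "jaw": 18},
])

```text
clock: 19.6
position: [466.7, 48.5, 275.4]
ee_rot: [-0.36, 0.933, 0.0, 0.001]
contact_force: [-0.1, -0.4, 0.4]
gripper_width: 23.9
grasp_force: 59.2
```

```bash
python3 - <<'E'
from h import *
s=arm.read_state(); print(s['clock'],s['position'],s['gripper_width'])
goto([(435.5,361.5,276,222),(435.5,361.5,248,222),(540,-30,276,180),(640,-124,36,180)])
E
```

```text
19.6 [466.68768005  48.47103964 275.40076537] 23.859336997962345
(435.5, 361.5, 276, 222) slide [-187.3, 252.8, -0.2] dr [0.0, 0.01, 0.03] len 315.0
(435.5, 361.5, 248, 222) slide [0.0, -0.0, 28.0] dr [0.0, 0.0, 0.0] len 28.0
(540, -30, 276, 180) slide [184.3, -360.9, -28.0] dr [0.0, 0.0, 5.25] len 406.0
(640, -124, 36, 180) slide [-100.0, -94.0, 240.0] dr [0.0, 0.0, 0.0] len 276.0
```

Request:
step_arm([
  {"dr": [0, 0, 0], "slide": [-33, 45, 0], "jaw": 18},
  {"dr": [0, 0, 0], "slide": [-68, 92, 0], "jaw": 18},
  {"dr": [0, 0, 0], "slide": [-103, 139, 0], "jaw": 18},
  {"dr": [0, 0, 0], "slide": [-138, 186, 0], "jaw": 18},
  {"dr": [0, 0, 0], "slide": [-170, 230, 0], "jaw": 18},
  {"dr": [0, 0, 0], "slide": [-187, 253, 10], "jaw": 18},
  {"dr": [0, 0, 0], "slide": [-187, 253, 28], "jaw": 18},
  {"dr": [0, 0, 0], "slide": [-187, 253, 28], "jaw": 18},
])

```text
clock: 20.6
position: [436.5, 357.4, 244.8]
ee_rot: [-0.357, 0.934, -0.001, -0.002]
contact_force: [-0.0, -0.4, -0.4]
gripper_width: 23.4
grasp_force: 59.3
```

Request:
step_arm([
  {"dr": [0, 0, 0], "slide": [0, 0, 0], "jaw": 50},
  {"dr": [0, 0, 0], "slide": [0, 0, 0], "jaw": 50},
  {"dr": [0, 0, 0], "slide": [0, 0, -5], "jaw": 50},
  {"dr": [0, 0, 0], "slide": [0, 0, -28], "jaw": 50},
  {"dr": [0, 0, 1.2], "slide": [18, -45, -28], "jaw": 50},
  {"dr": [0, 0, 2.4], "slide": [40, -95, -28], "jaw": 50},
  {"dr": [0, 0, 3.6], "slide": [62, -145, -28], "jaw": 50},
  {"dr": [0, 0, 3.6], "slide": [62, -145, -28], "jaw": 50},
])

```text
clock: 21.6
position: [488.6, 206.7, 275.8]
ee_rot: [-0.112, 0.994, 0.0, 0.001]
contact_force: [-0.7, 0.9, -0.4]
gripper_width: 49.8
grasp_force: 0.0
```

```bash
python3 - <<'E'
from h import *
s=arm.read_state(); print(s['clock'],s['position'],s['gripper_width'])
goto([(717,-124,150,180)])
E
```

```text
21.6 [488.6388924  206.68577005 275.79613706] 49.78939693474624
(717, -124, 150, 180) slide [-149.0, -373.2, 125.9] dr [0.0, 0.01, 1.6] len 421.0
```

Request:
step_arm([
  {"dr": [0, 0, 0.3], "slide": [-18, -45, 0], "jaw": 50},
  {"dr": [0, 0, 0.6], "slide": [-39, -98, 10], "jaw": 50},
  {"dr": [0, 0, 0.9], "slide": [-60, -150, 25], "jaw": 50},
  {"dr": [0, 0, 1.2], "slide": [-80, -200, 45], "jaw": 50},
  {"dr": [0, 0, 1.4], "slide": [-100, -250, 65], "jaw": 50},
  {"dr": [0, 0, 1.6], "slide": [-120, -300, 85], "jaw": 50},
  {"dr": [0, 0, 1.6], "slide": [-138, -345, 105], "jaw": 50},
  {"dr": [0, 0, 1.6], "slide": [-149, -373, 125], "jaw": 50},
])

```text
clock: 22.6
position: [719.2, -121.1, 148.9]
ee_rot: [-0.003, 1.0, -0.0, 0.0]
contact_force: [-1.0, 1.3, -0.4]
gripper_width: 50.4
grasp_force: 0.0
```

```bash
python3 - <<'E'
from h import *
im,C=shot('wrist','warm'); s=arm.read_state(); print(s['clock'],s['position'],T_tool(s)[:3,0].round(3))
im,C=shot('wrist','w10'); caps(im,C)
for d in dishes('wrist',im,C): print(d[1].round(1),round(np.degrees(d[2]),1),d[3].round(1),round(d[4]))
q=pix('wrist',[[640,-124,50]],C)[0].astype(int)
y0=max(q[1]-65,0);print(y0,q[0]-95);c=im[y0:y0+140,q[0]-95:q[0]+95];cv2.imwrite('pics/w10c.png',cv2.resize(c,None,fx=4,fy=4,interpolation=cv2.INTER_CUBIC))
E
```

```text
22.65 [ 718.79578371 -123.48399423  144.78726163] [-1.    -0.003  0.004]
[ 783.7 -302.4] 92.4 [25.5 41.3] 11743
[ 642.  -130.2] 80.6 [24.3 40.9] 12064
33 158
```

View pics/w10c.png

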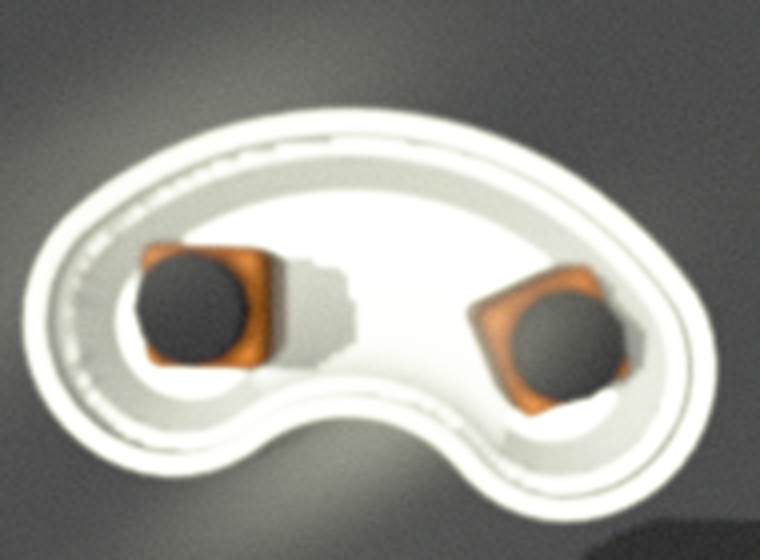

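F (left) has its cap at crop (192,308) and is square to the image. G (right) is at (568,345), turned about 23° anticlockwise.

```bash
python3 - <<'E'
from h import *
s=arm.read_state();C=cam2world('wrist',s);print(s['position'])
P=onplane('wrist',[(206,110),(300,119.3)],74.5,C);print(P.round(1))
goto([(P[1][0],P[1][1],105,203),(P[1][0],P[1][1],36,203)])
E
```

```text
[ 717.60795882 -121.73515836  145.61049994]
[[ 646.7 -156.7   74.5]
 [ 653.2  -87.7   74.5]]
(np.float64(653.1612056165508), np.float64(-87.68693937078348), 105, 203) slide [64.1, 34.2, 41.0] dr [0.01, -0.04, -2.85] len 83.0
(np.float64(653.1612056165508), np.float64(-87.68693937078348), 36, 203) slide [0.0, 0.0, 69.0] dr [0.0, 0.0, 0.0] len 69.0
```

Request:
step_arm([
  {"dr": [0, 0, -0.9], "slide": [22, 12, 10], "jaw": 50},
  {"dr": [0, 0, -1.9], "slide": [44, 24, 20], "jaw": 50},
  {"dr": [0, 0, -2.85], "slide": [65, 34, 35], "jaw": 50},
  {"dr": [0, 0, -2.85], "slide": [65, 34, 60], "jaw": 50},
  {"dr": [0, 0, -2.85], "slide": [65, 34, 85], "jaw": 50},
  {"dr": [0, 0, -2.85], "slide": [65, 34, 110], "jaw": 50},
  {"dr": [0, 0, -2.85], "slide": [65, 34, 110], "jaw": 50},
  {"dr": [0, 0, -2.85], "slide": [65, 34, 110], "jaw": 50},
])

```text
clock: 23.7
position: [653.7, -85.5, 41.3]
ee_rot: [-0.201, 0.98, -0.0, 0.001]
contact_force: [0.4, -0.1, 0.5]
gripper_width: 49.8
grasp_force: 0.0
```

Request:
step_arm([
  {"dr": [0, 0, 0], "slide": [0, 0, 0], "jaw": 18},
  {"dr": [0, 0, 0], "slide": [0, 0, 0], "jaw": 18},
  {"dr": [0, 0, 0], "slide": [0, 0, 0], "jaw": 18},
  {"dr": [0, 0, 0], "slide": [0, 0, -30], "jaw": 18},
  {"dr": [0, 0, 0], "slide": [0, 0, -80], "jaw": 18},
  {"dr": [0, 0, 0], "slide": [0, 0, -130], "jaw": 18},
  {"dr": [0, 0, 0], "slide": [0, 0, -190], "jaw": 18},
  {"dr": [0, 0, 0], "slide": [0, 0, -240], "jaw": 18},
])

```text
clock: 24.7
position: [652.3, -86.1, 281.9]
ee_rot: [-0.2, 0.98, 0.0, 0.0]
contact_force: [1.3, 0.1, -1.1]
gripper_width: 24.0
grasp_force: 58.5
```

```bash
python3 - <<'E'
from h import *
s=arm.read_state(); print(s['clock'],s['position'],s['gripper_width'])
goto([(435.5,361.5,276,203),(645.5,-157,276,180),(645.5,-157,36,180)])
E
```

```text
24.7 [652.25987224 -86.13388486 281.8934851 ] 23.95866704943256
(435.5, 361.5, 276, 203) slide [23.5, 496.8, 5.9] dr [0.0, 0.01, 0.02] len 497.0
(645.5, -157, 276, 180) slide [9.3, -559.3, 0.0] dr [0.0, 0.0, 2.87] len 559.0
(645.5, -157, 36, 180) slide [0.0, 0.0, 240.0] dr [0.0, 0.0, 0.0] len 240.0
```

Request:
step_arm([
  {"dr": [0, 0, 0], "slide": [2, 45, 0], "jaw": 18},
  {"dr": [0, 0, 0], "slide": [5, 100, 0], "jaw": 18},
  {"dr": [0, 0, 0], "slide": [7, 155, 0], "jaw": 18},
  {"dr": [0, 0, 0], "slide": [10, 210, 0], "jaw": 18},
  {"dr": [0, 0, 0], "slide": [13, 265, 0], "jaw": 18},
  {"dr": [0, 0, 0], "slide": [15, 320, 0], "jaw": 18},
  {"dr": [0, 0, 0], "slide": [17, 360, 0], "jaw": 18},
  {"dr": [0, 0, 0], "slide": [17, 360, 0], "jaw": 18},
])

```text
clock: 25.7
position: [493.9, 240.2, 279.2]
ee_rot: [-0.202, 0.979, 0.0, -0.001]
contact_force: [1.1, -0.1, -0.2]
gripper_width: 23.6
grasp_force: 58.6
```

Request:
step_arm([
  {"dr": [0, 0, 0], "slide": [2, 40, 0], "jaw": 18},
  {"dr": [0, 0, 0], "slide": [4, 90, 0], "jaw": 18},
  {"dr": [0, 0, 0], "slide": [6, 136, 0], "jaw": 18},
  {"dr": [0, 0, 0], "slide": [6, 136, 0], "jaw": 18},
  {"dr": [0, 0, 0], "slide": [6, 136, 15], "jaw": 18},
  {"dr": [0, 0, 0], "slide": [6, 136, 28], "jaw": 18},
  {"dr": [0, 0, 0], "slide": [6, 136, 30], "jaw": 18},
  {"dr": [0, 0, 0], "slide": [6, 136, 30], "jaw": 18},
])

```text
clock: 26.7
position: [436.9, 360.3, 249.5]
ee_rot: [-0.2, 0.98, -0.0, -0.0]
contact_force: [0.5, 0.2, -0.3]
gripper_width: 23.8
grasp_force: 58.6
```

Request:
step_arm([
  {"dr": [0, 0, 0], "slide": [0, 0, 0], "jaw": 50},
  {"dr": [0, 0, 0], "slide": [0, 0, 0], "jaw": 50},
  {"dr": [0, 0, 0], "slide": [0, 0, -5], "jaw": 50},
  {"dr": [0, 0, 0], "slide": [0, 0, -28], "jaw": 50},
  {"dr": [0, 0, 1], "slide": [0, -50, -28], "jaw": 50},
  {"dr": [0, 0, 2], "slide": [2, -100, -28], "jaw": 50},
  {"dr": [0, 0, 2.87], "slide": [4, -150, -28], "jaw": 50},
  {"dr": [0, 0, 2.87], "slide": [4, -150, -28], "jaw": 50},
])

```text
clock: 27.7
position: [492.6, 218.9, 278.5]
ee_rot: [0.001, 1.0, 0.0, 0.0]
contact_force: [-0.1, 0.3, 1.0]
gripper_width: 50.2
grasp_force: 0.0
```

```bash
python3 - <<'E'
from h import *
s=arm.read_state(); print(s['clock'],s['position'],s['gripper_width'])
goto([(645.5,-157,276,180)])
E
```

```text
27.7 [492.58240415 218.93683236 278.51955594] 50.228632020768906
(645.5, -157, 276, 180) slide [-153.4, -375.7, 2.5] dr [0.0, 0.01, -0.01] len 406.0
```

Request:
step_arm([
  {"dr": [0, 0, 0], "slide": [-20, -50, 0], "jaw": 50},
  {"dr": [0, 0, 0], "slide": [-42, -103, 0], "jaw": 50},
  {"dr": [0, 0, 0], "slide": [-64, -156, 10], "jaw": 50},
  {"dr": [0, 0, 0], "slide": [-86, -210, 30], "jaw": 50},
  {"dr": [0, 0, 0], "slide": [-108, -263, 60], "jaw": 50},
  {"dr": [0, 0, 0], "slide": [-130, -316, 100], "jaw": 50},
  {"dr": [0, 0, 0], "slide": [-150, -365, 140], "jaw": 50},
  {"dr": [0, 0, 0], "slide": [-153, -376, 165], "jaw": 50},
])

```text
clock: 28.7
position: [646.9, -155.8, 111.1]
ee_rot: [-0.001, 1.0, -0.0, 0.0]
contact_force: [-0.0, -0.1, -0.4]
gripper_width: 50.0
grasp_force: 0.0
```

```bash
python3 - <<'E'
from h import *
shot('wrist','warm'); s=arm.read_state(); im,C=shot('wrist','w11'); print(s['position'],pix('wrist',[[646,-157,74.5]],C)); 
caps(im,C); bottles(im,C)
goto([(646,-157,36,180)])
E
```

```text
[ 644.30864331 -156.83357387  105.64339913] [[253.36952166 224.16699675]]
brown 601 [251. 203.] cap px [250.1 214.9] 193 world [ 639.6 -159.2]
(646, -157, 36, 180) slide [-2.7, -1.7, 71.5] dr [0.01, -0.06, 0.0] len 72.0
```

Request:
step_arm([
  {"dr": [0, 0, 0], "slide": [-1, -1, 25], "jaw": 50},
  {"dr": [0, 0, 0], "slide": [-1, -1, 50], "jaw": 50},
  {"dr": [0, 0, 0], "slide": [-1, -1, 74], "jaw": 50},
  {"dr": [0, 0, 0], "slide": [-1, -1, 74], "jaw": 50},
  {"dr": [0, 0, 0], "slide": [-1, -1, 74], "jaw": 50},
  {"dr": [0, 0, 0], "slide": [-1, -1, 74], "jaw": 18},
  {"dr": [0, 0, 0], "slide": [-1, -1, 74], "jaw": 18},
  {"dr": [0, 0, 0], "slide": [-1, -1, 74], "jaw": 18},
])

```text
clock: 29.8
position: [648.0, -155.3, 40.4]
ee_rot: [-0.002, 1.0, -0.0, 0.001]
contact_force: [-0.7, 0.1, 6.7]
gripper_width: 23.5
grasp_force: 58.3
```

Request:
step_arm([
  {"dr": [0, 0, 0], "slide": [0, 0, -30], "jaw": 18},
  {"dr": [0, 0, 0], "slide": [0, 0, -80], "jaw": 18},
  {"dr": [0, 0, 0], "slide": [0, 0, -130], "jaw": 18},
  {"dr": [0, 0, 0], "slide": [0, 0, -180], "jaw": 18},
  {"dr": [0, 0, 0], "slide": [0, 0, -230], "jaw": 18},
  {"dr": [0, 0, 0], "slide": [10, 30, -240], "jaw": 18},
  {"dr": [0, 0, 0], "slide": [30, 75, -240], "jaw": 18},
  {"dr": [0, 0, 0], "slide": [30, 75, -240], "jaw": 18},
])

```text
clock: 30.8
position: [615.4, -77.8, 279.0]
ee_rot: [-0.003, 1.0, 0.001, -0.0]
contact_force: [1.0, 0.0, -0.5]
gripper_width: 23.8
grasp_force: 58.5
```

```bash
python3 - <<'E'
from h import *
s=arm.read_state(); print(s['clock'],s['position'],s['gripper_width'])
goto([(435.5,361.5,276,180)])
E
```

```text
30.8 [615.39900958 -77.83459367 279.04783262] 23.79319979689237
(435.5, 361.5, 276, 180) slide [177.2, 440.4, 3.6] dr [0.01, -0.0, 0.04] len 475.0
```

Request:
step_arm([
  {"dr": [0, 0, 0], "slide": [20, 50, 0], "jaw": 18},
  {"dr": [0, 0, 0], "slide": [41, 103, 0], "jaw": 18},
  {"dr": [0, 0, 0], "slide": [62, 156, 0], "jaw": 18},
  {"dr": [0, 0, 0], "slide": [83, 208, 0], "jaw": 18},
  {"dr": [0, 0, 0], "slide": [104, 260, 0], "jaw": 18},
  {"dr": [0, 0, 0], "slide": [124, 310, 0], "jaw": 18},
  {"dr": [0, 0, 0], "slide": [136, 340, 0], "jaw": 18},
  {"dr": [0, 0, 0], "slide": [136, 340, 0], "jaw": 18},
])

```text
clock: 31.8
position: [479.1, 260.8, 278.1]
ee_rot: [-0.003, 1.0, -0.0, -0.0]
contact_force: [-0.1, -0.6, -0.4]
gripper_width: 24.0
grasp_force: 58.6
```

Request:
step_arm([
  {"dr": [0, 0, 0], "slide": [20, 50, 0], "jaw": 18},
  {"dr": [0, 0, 0], "slide": [40, 98, 0], "jaw": 18},
  {"dr": [0, 0, 0], "slide": [42, 100, 0], "jaw": 18},
  {"dr": [0, 0, 0], "slide": [42, 100, 0], "jaw": 18},
  {"dr": [0, 0, 0], "slide": [42, 100, 15], "jaw": 18},
  {"dr": [0, 0, 0], "slide": [42, 100, 26], "jaw": 18},
  {"dr": [0, 0, 0], "slide": [42, 100, 28], "jaw": 18},
  {"dr": [0, 0, 0], "slide": [42, 100, 28], "jaw": 18},
])

```text
clock: 32.8
position: [437.6, 358.9, 250.5]
ee_rot: [-0.001, 1.0, -0.0, -0.0]
contact_force: [0.6, 0.2, -0.5]
gripper_width: 23.6
grasp_force: 58.6
```

Request:
step_arm([
  {"dr": [0, 0, 0], "slide": [0, 0, 0], "jaw": 50},
  {"dr": [0, 0, 0], "slide": [0, 0, 0], "jaw": 50},
  {"dr": [0, 0, 0], "slide": [0, 0, -5], "jaw": 50},
  {"dr": [0, 0, 0], "slide": [0, 0, -28], "jaw": 60},
  {"dr": [0, 0, 0], "slide": [-25, -50, -28], "jaw": 85},
  {"dr": [0, 0, 0], "slide": [-50, -100, -28], "jaw": 85},
  {"dr": [0, 0, 0], "slide": [-50, -100, -28], "jaw": 85},
  {"dr": [0, 0, 0], "slide": [-50, -100, -28], "jaw": 85},
])

```text
clock: 33.8
position: [487.8, 259.5, 279.1]
ee_rot: [-0.001, 1.0, 0.0, 0.0]
contact_force: [0.3, 0.2, 0.1]
gripper_width: 85.0
grasp_force: 0.0
```

```bash
python3 - <<'E'
from h import *
s=arm.read_state(); print(s['clock'],s['position'],s['gripper_width'])
im,C=shot('top','t12'); w,Cw=shot('wrist','w12')
for n,i,c,t in(('top',im,C,(120,60)),('wrist',w,Cw,(120,60))):
  for d in dishes(n,i,c,thr=t): print(n,d[1].round(1),round(np.degrees(d[2]),1),d[3].round(1))
sc,_=shot('scene','s12')
a=cv2.resize(sc[70:310,80:450],None,fx=2.1,fy=2.1,interpolation=cv2.INTER_CUBIC);cv2.imwrite('pics/s12c.png',a)
# base dish in top: brighter threshold inside tray
g=cv2.cvtColor(im,cv2.COLOR_BGR2HSV); print(g[215:250:5,345:385:4,2])
E
```

```text
33.8 [487.81151029 259.48098504 279.1399178 ] 85.0163048409196
top [64.4  3.8] -80.5 [32.1 62.8]
top [  40.1 -861.7] 179.4 [12.8 60.5]
top [ 446.5 -123.9] -169.0 [20.  40.4]
top [464.2 166.9] -20.0 [19.9 40.5]
top [486.8 426.9] 169.4 [19.7 31.8]
top [ 639.7 -123.5] 83.8 [19.6 40.8]
wrist [788.5 323.8] -93.6 [15.9 62.3]
wrist [734.9 669.9] -142.8 [19.2 45.7]
wrist [ 638.9 -101.4] 83.9 [22.7 32.8]
wrist [669.9 314.7] -147.0 [34.5 48.2]
wrist [518.8 617.4] -169.6 [16.9 36.6]
[[215 214 124 209 244 245 219 151 204 214]
 [216 198 122 239 244 241 218 177 200 216]
 [213 126 223 244 243 223 170 221 213 214]
 [218 128 241 244 240 211 149 214 213 214]
 [219 129 239 244 242 220 149 215 216 216]
 [219 180 132 244 244 237 151 176 218 219]
 [217 217 128 230 244 244 215 156 218 217]]
```

View pics/s12c.png

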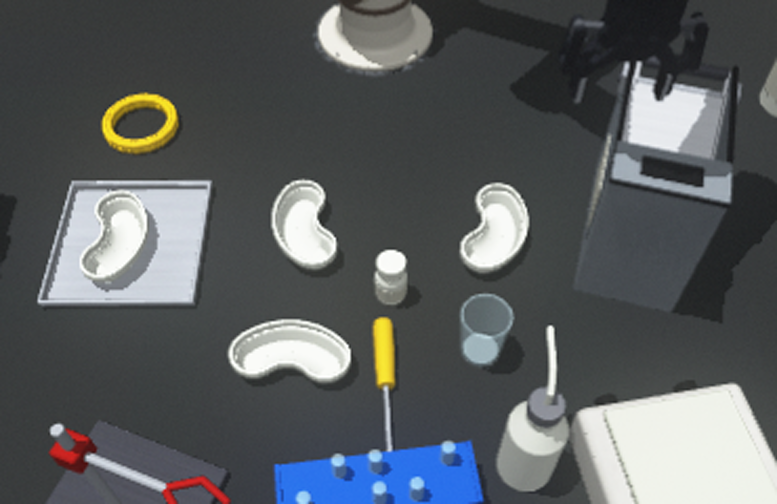

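All three dishes are empty. Dish 1 has been knocked to about (464,167), the pan is nearly level, and the base dish stands in the tray at about (113,237). Now I'll measure the base dish in the top view by tint.

```bash
cat >> h.py <<'E'
def basepose(name,im,C,z=35,box=None,thr=0):
    b=cv2.GaussianBlur(im,(3,3),0).astype(int); m=((b[...,2]-b[...,0]>thr)&(b.max(2)>90)).astype(np.uint8)
    if box is not None:
        k=np.zeros_like(m);k[box[1]:box[3],box[0]:box[2]]=1;m*=k
    m=cv2.morphologyEx(m,cv2.MORPH_CLOSE,np.ones((3,3)))
    for c in cv2.findContours(m,cv2.RETR_EXTERNAL,cv2.CHAIN_APPROX_NONE)[0]:
        if cv2.contourArea(c)<100: continue
        d=dishpose(onplane(name,c[:,0],z,C)[:,:2]); print(name,c[:,0].mean(0).round(),d[0].round(1),round(np.degrees(d[1]),1),d[2].round(1),round(d[3]))
E
python3 - <<'E'
from h import *
im=cv2.imread('pics/top0.png');print((im[230,335:395:3].astype(int)).tolist())
C=cam2world('top')
for t in(-8,-3,0,3,6): print(t);basepose('top',im,C,box=(335,205,386,258),thr=t)
# tray: bright region
m=(im.max(2)>100).astype(np.uint8);k=np.zeros_like(m);k[190:275,318:400]=1
c=max(cv2.findContours(m*k,cv2.RETR_EXTERNAL,cv2.CHAIN_APPROX_NONE)[0],key=cv2.contourArea);r=cv2.minAreaRect(onplane('top',c[:,0],13,C)[:,:2].astype(np.float32));print('tray',r)
goto([(464,167,150,160),(464,167,10,160)])
E
```

```text
[[216, 216, 216], [217, 216, 216], [217, 217, 215], [217, 217, 217], [218, 219, 218], [130, 130, 129], [235, 240, 241], [241, 244, 244], [241, 244, 244], [227, 236, 236], [195, 209, 210], [156, 167, 168], [224, 230, 229], [212, 213, 213], [214, 214, 213], [212, 213, 211], [213, 213, 211], [213, 213, 213], [206, 207, 206], [68, 70, 71]]
-8
top [360. 231.] [ 461.  -350.9] -22.6 [48.6 50.2] 29309
-3
top [360. 231.] [ 461.  -350.9] -22.6 [48.6 50.2] 29309
0
top [365. 230.] [ 458.7 -364. ] -3.3 [22.1 42.1] 11036
3
top [365. 231.] [ 458.5 -363.6] -3.2 [20.3 40.7] 9697
6
top [365. 231.] [ 458.4 -363.9] -3.1 [18.9 40. ] 8794
tray ((454.0717468261719, -364.4112548828125), (211.01443481445312, 220.0260009765625), 88.48726654052734)
(464, 167, 150, 160) slide [23.8, -93.3, 128.7] dr [0.0, 0.0, 2.53] len 161.0
(464, 167, 10, 160) slide [0.0, 0.0, 140.0] dr [0.0, 0.0, -0.0] len 140.0
```

Request:
step_arm([
  {"dr": [0, 0, 0.8], "slide": [8, -30, 0], "jaw": 85},
  {"dr": [0, 0, 1.6], "slide": [16, -60, 20], "jaw": 85},
  {"dr": [0, 0, 2.5], "slide": [24, -93, 50], "jaw": 85},
  {"dr": [0, 0, 2.5], "slide": [24, -93, 90], "jaw": 85},
  {"dr": [0, 0, 2.5], "slide": [24, -93, 128], "jaw": 85},
  {"dr": [0, 0, 2.5], "slide": [24, -93, 128], "jaw": 85},
  {"dr": [0, 0, 2.5], "slide": [24, -93, 128], "jaw": 85},
  {"dr": [0, 0, 2.5], "slide": [24, -93, 128], "jaw": 85},
])

```text
clock: 34.95
position: [464.9, 167.4, 152.5]
ee_rot: [0.172, 0.985, 0.001, 0.001]
contact_force: [-0.1, -0.4, 0.0]
gripper_width: 84.9
grasp_force: 0.0
```

```bash
python3 - <<'E'
from h import *
s=arm.read_state(); print(s['clock'],s['position'])
w,C=shot('wrist','w13')
for t in (105,120,140):
  for d in dishes('wrist',w,C,thr=(t,60)): print(d[1].round(1),round(np.degrees(d[2]),1),d[3].round(1))
goto([(464.2,166.9,6,160)])
E
```

```text
34.95 [464.91593427 167.36999444 152.46329393]
[ 456.7 -101.9] 156.4 [21.2 34.2]
[463.2 162.9] -24.4 [23.9 39.8]
[440.1 320.2] 169.9 [20.8 54.2]
[ 461.3 -105.7] 164.8 [20.8 32. ]
[464.  163.9] -20.5 [21.8 39.8]
[468.3 338.4] -16.5 [15.9 45.4]
[ 462.1 -106.7] 166.2 [20.5 31.5]
[464.8 165.5] -19.4 [20.4 40.5]
(464.2, 166.9, 6, 160) slide [0.7, -0.8, 146.3] dr [0.02, 0.01, 0.03] len 146.0
```

Request:
step_arm([
  {"dr": [0, 0, 0], "slide": [0, -1, 40], "jaw": 85},
  {"dr": [0, 0, 0], "slide": [0, -1, 80], "jaw": 85},
  {"dr": [0, 0, 0], "slide": [0, -1, 120], "jaw": 85},
  {"dr": [0, 0, 0], "slide": [0, -1, 146], "jaw": 85},
  {"dr": [0, 0, 0], "slide": [0, -1, 146], "jaw": 85},
  {"dr": [0, 0, 0], "slide": [0, -1, 146], "jaw": 85},
  {"dr": [0, 0, 0], "slide": [0, -1, 146], "jaw": 52},
  {"dr": [0, 0, 0], "slide": [0, -1, 146], "jaw": 52},
])

```text
clock: 36.0
position: [464.9, 166.6, 6.8]
ee_rot: [0.172, 0.985, 0.002, 0.002]
contact_force: [-1.2, 1.1, 6.8]
gripper_width: 63.2
grasp_force: 58.0
```

Request:
step_arm([
  {"dr": [0, 0, 0], "slide": [0, 0, 0], "jaw": 52},
  {"dr": [0, 0, 0], "slide": [0, 0, 0], "jaw": 52},
  {"dr": [0, 0, 0], "slide": [0, 0, -20], "jaw": 52},
  {"dr": [0, 0, 0], "slide": [0, 0, -50], "jaw": 52},
  {"dr": [0, 0, 0], "slide": [0, 0, -90], "jaw": 52},
  {"dr": [0, 0, 0], "slide": [0, 0, -130], "jaw": 52},
  {"dr": [0, 0, 0], "slide": [0, 0, -130], "jaw": 52},
  {"dr": [0, 0, 0], "slide": [0, 0, -130], "jaw": 52},
])

```text
clock: 37.0
position: [463.1, 165.1, 134.8]
ee_rot: [0.172, 0.985, 0.0, -0.0]
contact_force: [-0.2, 0.9, -0.6]
gripper_width: 63.0
grasp_force: 59.3
```

```bash
python3 - <<'E'
from h import *
s=arm.read_state(); print(s['clock'],s['position'],s['gripper_width'])
w,C=shot('wrist','w14')
z=s['position'][2]-6+32
for t in (105,120,140):
  for d in dishes('wrist',w,C,z=z,thr=(t,60)): print(d[1].round(1),round(np.degrees(d[2]),1),d[3].round(1))
goto([(458.5,-363.7,120,177)])
E
```

```text
37.0 [463.05087851 165.12741281 134.81908792] 62.96391160934045
[445.2 173. ] -5.1 [18.3 31.6]
[445.1 173. ] -5.0 [18.2 31.5]
[442.5 172.9] -4.6 [17.1 30.9]
(458.5, -363.7, 120, 177) slide [-175.4, -498.7, 14.4] dr [-0.01, -0.01, -2.11] len 529.0
```

Request:
step_arm([
  {"dr": [0, 0, -0.3], "slide": [-14, -40, 0], "jaw": 52},
  {"dr": [0, 0, -0.6], "slide": [-32, -90, 0], "jaw": 52},
  {"dr": [0, 0, -0.9], "slide": [-51, -145, 0], "jaw": 52},
  {"dr": [0, 0, -1.2], "slide": [-70, -200, 0], "jaw": 52},
  {"dr": [0, 0, -1.5], "slide": [-90, -255, 0], "jaw": 52},
  {"dr": [0, 0, -1.8], "slide": [-109, -310, 0], "jaw": 52},
  {"dr": [0, 0, -2.1], "slide": [-126, -360, 0], "jaw": 52},
  {"dr": [0, 0, -2.1], "slide": [-140, -400, 0], "jaw": 52},
])

```text
clock: 38.05
position: [458.4, -260.3, 133.1]
ee_rot: [0.027, 1.0, 0.0, -0.002]
contact_force: [0.6, 0.3, -0.7]
gripper_width: 63.2
grasp_force: 59.4
```

```bash
python3 - <<'E'
from h import *
shot('wrist','warm');s=arm.read_state(); print(s['clock'],s['position'],s['gripper_width'])
w,C=shot('wrist','w15')
P=pix('wrist',[[458.5,-363.7,35]],C)[0].astype(int);print(P)
for t in (0,3,6,9): basepose('wrist',w,C,thr=t)
goto([(458.5,-363.7,120,177)])
E
```

```text
38.1 [ 458.79960232 -263.5955652   133.08817745] 63.2401794181726
[142 196]
wrist [373. 351.] [ 649.8 -132.2] 31.6 [ 9.3 12.2] 1177
wrist [476. 314.] [618.8 -33.8] -168.6 [ 8.  18.8] 1832
wrist [506. 271.] [559.    5.8] 25.2 [4.6 7.1] 268
wrist [202. 220.] [ 489.9 -294. ] 32.1 [47.  68.3] 37251
wrist [416. 158.] [ 445.7 -128. ] -167.9 [20.2 40.2] 9550
wrist [373. 351.] [ 649.7 -132.3] 32.0 [ 9.3 12.2] 1175
wrist [476. 314.] [618.8 -33.8] -168.6 [ 8.  18.8] 1832
wrist [506. 271.] [559.    5.8] 25.2 [4.6 7.1] 268
wrist [203. 220.] [ 490.2 -293.7] 31.9 [46.9 68.2] 37049
wrist [416. 158.] [ 445.8 -128. ] -167.9 [20.2 40.2] 9547
wrist [374. 351.] [ 658.2 -149. ] -152.6 [ 8.6 11.6] 973
wrist [476. 314.] [618.8 -33.8] -168.6 [ 8.  18.8] 1832
wrist [212. 229.] [ 488.8 -294.5] 31.6 [46.8 66.8] 36041
wrist [416. 159.] [ 445.6 -127.9] -168.0 [19.8 40. ] 9266
wrist [371. 345.] [ 637.4 -138.8] 58.4 [5.4 6.8] 365
wrist [476. 314.] [618.8 -33.8] -168.6 [ 8.  18.8] 1832
wrist [242. 300.] [ 586.3 -290. ] -128.4 [18.6 23.4] 5250
wrist [182. 210.] [ 480.4 -336.6] -147.7 [2.  9.8] 121
wrist [169. 180.] [ 458.1 -305.3] -75.8 [33.1 50.7] 12737
wrist [425. 131.] [ 409.7 -134. ] 170.4 [17. 21.] 4022
(458.5, -363.7, 120, 177) slide [-5.9, -102.1, 12.9] dr [0.0, -0.02, -0.04] len 103.0
```

```bash
python3 - <<'E'
from h import *
s=arm.read_state();s['position']=np.array([451.71,-193.39,225.6]);s['ee_rot']=[0,1,0,0];C=cam2world('wrist',s)
w=cv2.imread('pics/w1.png')
for t in (3,6,9,12): basepose('wrist',w,C,thr=t,box=(62,100,165,240))
d=[d for d in dishes('wrist',w,C)];print([(x[1],np.degrees(x[2])) for x in d])
im,C=shot('top','t15')
for t in (3,6): basepose('top',im,C,box=(335,205,386,258),thr=t)
E
```

```text
wrist [109. 170.] [ 461.1 -360.1] -3.7 [20.4 40.1] 9597
wrist [109. 170.] [ 461.4 -359.3] -4.5 [19.6 38.9] 8781
wrist [ 97. 182.] [ 474.4 -397. ] 178.1 [ 9.  35.7] 2367
[(array([677.70349299, 143.89615847]), np.float64(-130.21220008578942)), (array([ 448.88673754, -122.39055459]), np.float64(-167.99884352582816))]
top [359. 232.] [ 445.9 -355.5] 87.8 [43.1 48.5] 24886
top [359. 232.] [ 464.1 -356.6] -93.9 [42.1 48.5] 24333
```

Request:
step_arm([
  {"dr": [0, 0, 0], "slide": [-3, -40, 0], "jaw": 52},
  {"dr": [0, 0, 0], "slide": [-6, -80, 0], "jaw": 52},
  {"dr": [0, 0, 0], "slide": [-6, -101, 10], "jaw": 52},
  {"dr": [0, 0, 0], "slide": [-6, -101, 40], "jaw": 52},
  {"dr": [0, 0, 0], "slide": [-6, -101, 60], "jaw": 52},
  {"dr": [0, 0, 0], "slide": [-6, -101, 60], "jaw": 52},
  {"dr": [0, 0, 0], "slide": [-6, -101, 60], "jaw": 52},
  {"dr": [0, 0, 0], "slide": [-6, -101, 60], "jaw": 52},
])

```text
clock: 39.2
position: [461.0, -359.5, 75.7]
ee_rot: [0.026, 1.0, -0.0, 0.001]
contact_force: [0.3, -0.9, -0.3]
gripper_width: 63.2
grasp_force: 59.5
```

```bash
python3 - <<'E'
from h import *
s=arm.read_state(); print(s['clock'],s['position'],s['gripper_width'],s['contact_force'])
goto([(458.7,-363.2,24,176.7)])
E
```

```text
39.2 [ 460.99822877 -359.51124879   75.68803005] 63.17742631502253 [ 0.26213106 -0.86297851 -0.32355537]
(458.7, -363.2, 24, 176.7) slide [2.2, -3.8, 51.7] dr [-0.0, 0.01, 0.04] len 52.0
```

Request:
step_arm([
  {"dr": [0, 0, 0], "slide": [2, -4, 10], "jaw": 52},
  {"dr": [0, 0, 0], "slide": [2, -4, 20], "jaw": 52},
  {"dr": [0, 0, 0], "slide": [2, -4, 30], "jaw": 52},
  {"dr": [0, 0, 0], "slide": [2, -4, 40], "jaw": 52},
  {"dr": [0, 0, 0], "slide": [2, -4, 46], "jaw": 52},
  {"dr": [0, 0, 0], "slide": [2, -4, 51], "jaw": 52},
  {"dr": [0, 0, 0], "slide": [2, -4, 51], "jaw": 52},
  {"dr": [0, 0, 0], "slide": [2, -4, 51], "jaw": 52},
])

```text
clock: 40.2
position: [457.9, -365.4, 28.6]
ee_rot: [0.026, 1.0, -0.002, 0.0]
contact_force: [-9.7, 2.3, 24.2]
gripper_width: 63.1
grasp_force: 74.0
```

Request:
step_arm([
  {"dr": [0, 0, 0], "slide": [1, 0, -2], "jaw": 52},
  {"dr": [0, 0, 0], "slide": [2, 0, -3], "jaw": 52},
  {"dr": [0, 0, 0], "slide": [3, 0, -3], "jaw": 52},
  {"dr": [0, 0, 0], "slide": [3, 0, -3], "jaw": 52},
  {"dr": [0, 0, 0], "slide": [3, 0, -2], "jaw": 52},
  {"dr": [0, 0, 0], "slide": [3, 0, -1], "jaw": 52},
  {"dr": [0, 0, 0], "slide": [3, 0, 0], "jaw": 52},
  {"dr": [0, 0, 0], "slide": [3, 0, 0], "jaw": 52},
])

```text
clock: 41.2
position: [457.6, -365.6, 28.6]
ee_rot: [0.025, 1.0, -0.003, 0.003]
contact_force: [-4.8, 1.4, 20.5]
gripper_width: 62.9
grasp_force: 71.8
```

The fingertips are resting on the lower rim, because I gripped a little low. I'll relieve the load and release; the taper should take the dish the last 5 mm.

Request:
step_arm([
  {"dr": [0, 0, 0], "slide": [-1, 0, -3], "jaw": 52},
  {"dr": [0, 0, 0], "slide": [-1, 0, -4], "jaw": 52},
  {"dr": [0, 0, 0], "slide": [-1, 0, -4], "jaw": 52},
  {"dr": [0, 0, 0], "slide": [-1, 0, -4], "jaw": 85},
  {"dr": [0, 0, 0], "slide": [-1, 0, -4], "jaw": 85},
  {"dr": [0, 0, 0], "slide": [-1, 0, -4], "jaw": 85},
  {"dr": [0, 0, 0], "slide": [-1, 0, -40], "jaw": 85},
  {"dr": [0, 0, 0], "slide": [-1, 0, -90], "jaw": 85},
])

```text
clock: 42.2
position: [455.0, -362.8, 112.8]
ee_rot: [0.026, 1.0, 0.001, -0.002]
contact_force: [0.5, -1.2, 0.6]
gripper_width: 85.2
grasp_force: 0.0
```

Request:
step_arm([
  {"dr": [0, 0, 0], "slide": [-38, 0, -50], "jaw": 85},
  {"dr": [0, 0, 0], "slide": [-77, 0, -90], "jaw": 85},
  {"dr": [0, 0, 0], "slide": [-77, 0, -90], "jaw": 85},
  {"dr": [0, 0, 0], "slide": [-77, 0, -90], "jaw": 85},
  {"dr": [0, 0, 0], "slide": [-77, 0, -90], "jaw": 85},
  {"dr": [0, 0, 0], "slide": [-77, 0, -90], "jaw": 85},
  {"dr": [0, 0, 0], "slide": [-77, 0, -90], "jaw": 85},
  {"dr": [0, 0, 0], "slide": [-77, 0, -90], "jaw": 85},
])

```text
clock: 43.2
position: [532.8, -367.4, 203.6]
ee_rot: [0.026, 1.0, 0.0, -0.0]
contact_force: [-0.2, 0.0, 0.1]
gripper_width: 85.0
grasp_force: 0.0
```

```bash
python3 - <<'E'
from h import *
s=arm.read_state(); print(s['clock'],s['position'],T_tool(s)[:3,0].round(3))
w,C=shot('wrist','w16')
for t in (3,6): basepose('wrist',w,C,thr=t,z=47)
q=pix('wrist',[[458,-363,47]],C)[0].astype(int);print(q)
y0=max(q[1]-95,0);cv2.imwrite('pics/w16c.png',cv2.resize(w[y0:y0+190,q[0]-90:q[0]+90],None,fx=3,fy=3,interpolation=cv2.INTER_CUBIC))
E
```

```text
43.2 [ 532.8265293  -367.44679054  203.60191402] [-0.999  0.053  0.   ]
wrist [ 10. 330.] [ 735.5 -735.2] 136.3 [ 5.1 24.1] 1386
wrist [439. 250.] [ 630.6 -139.3] 81.7 [20.  40.2] 9491
wrist [508. 245.] [649.5 -40.1] 10.9 [ 3.8 19.8] 801
wrist [ 68. 142.] [ 496.8 -559.2] -13.4 [16.5 41.4] 1258
wrist [241.  99.] [ 458.6 -365.2] -1.8 [19.9 40.3] 9348
wrist [477.  79.] [ 448.6 -139.7] -168.4 [20.9 38.9] 9553
wrist [ 12. 323.] [ 719.7 -721.2] 121.6 [ 4.1 14.4] 712
wrist [439. 249.] [ 630.8 -139.2] 82.3 [19.3 39.8] 9042
wrist [508. 245.] [649.4 -40.1] 10.9 [ 3.8 19.7] 797
wrist [ 68. 142.] [ 503.1 -559.7] -13.7 [16.4 40.1] 1079
wrist [241.  99.] [ 458.4 -365. ] -1.8 [19.5 40. ] 9083
wrist [476.  79.] [ 448.8 -139.5] -168.1 [20.5 38.6] 9276
[253 102]
```

View pics/w16c.png

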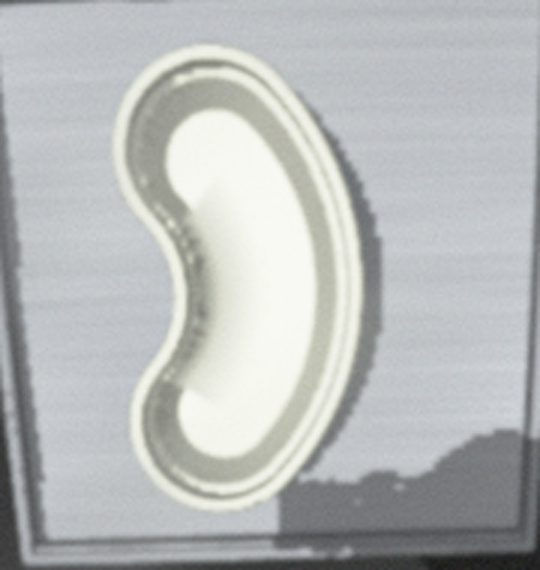

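Dish 1 is nested: there is a single clean outline, and the stack is at about (458.5,-365), heading -2°. Next is dish 2.

```bash
python3 - <<'E'
from h import *
im,C=shot('top','t17')
for d in dishes('top',im,C,thr=(120,60)): print(d[1].round(1),round(np.degrees(d[2]),1),d[3].round(1))
goto([(446.5,-124,140,191),(446.5,-124,15,191)])
E
```

```text
[  40.1 -861.7] 179.4 [12.8 60.4]
[ 446.6 -123.9] -169.0 [20.  40.5]
[562.8 392.5] -112.1 [22.2 45. ]
[ 640.  -123.7] 84.0 [19.5 40.6]
(446.5, -124, 140, 191) slide [99.2, 238.5, 63.7] dr [-0.0, -0.0, -1.75] len 266.0
(446.5, -124, 15, 191) slide [0.0, 0.0, 125.0] dr [0.0, 0.0, 0.0] len 125.0
```

Request:
step_arm([
  {"dr": [0, 0, -0.4], "slide": [20, 48, 0], "jaw": 85},
  {"dr": [0, 0, -0.8], "slide": [40, 97, 0], "jaw": 85},
  {"dr": [0, 0, -1.2], "slide": [60, 145, 0], "jaw": 85},
  {"dr": [0, 0, -1.75], "slide": [80, 193, 20], "jaw": 85},
  {"dr": [0, 0, -1.75], "slide": [99, 238, 45], "jaw": 85},
  {"dr": [0, 0, -1.75], "slide": [99, 238, 64], "jaw": 85},
  {"dr": [0, 0, -1.75], "slide": [99, 238, 64], "jaw": 85},
  {"dr": [0, 0, -1.75], "slide": [99, 238, 64], "jaw": 85},
])

```text
clock: 44.3
position: [447.6, -124.8, 140.5]
ee_rot: [-0.095, 0.995, -0.0, 0.001]
contact_force: [0.7, -0.5, 0.2]
gripper_width: 84.9
grasp_force: 0.0
```

```bash
python3 - <<'E'
from h import *
s=arm.read_state(); print(s['clock'],s['position'])
w,C=shot('wrist','w18')
for t in (120,140):
  for d in dishes('wrist',w,C,thr=(t,60)): print(d[1].round(1),round(np.degrees(d[2]),1),d[3].round(1))
goto([(446.5,-124.5,15,191)])
E
```

```text
44.3 [ 447.56618393 -124.84049411  140.49087521]
[ 447.9 -125.4] -168.6 [20.4 40.8]
[ 447.8 -125.1] -169.0 [20.  40.8]
(446.5, -124.5, 15, 191) slide [1.2, 0.7, 125.6] dr [-0.0, 0.01, -0.01] len 126.0
```

Request:
step_arm([
  {"dr": [0, 0, 0], "slide": [0, 0, 40], "jaw": 85},
  {"dr": [0, 0, 0], "slide": [0, 0, 80], "jaw": 85},
  {"dr": [0, 0, 0], "slide": [0, 0, 110], "jaw": 85},
  {"dr": [0, 0, 0], "slide": [0, 0, 125], "jaw": 85},
  {"dr": [0, 0, 0], "slide": [0, 0, 125], "jaw": 85},
  {"dr": [0, 0, 0], "slide": [0, 0, 125], "jaw": 52},
  {"dr": [0, 0, 0], "slide": [0, 0, 125], "jaw": 52},
  {"dr": [0, 0, 0], "slide": [0, 0, 125], "jaw": 52},
])

```text
clock: 45.35
position: [448.0, -125.0, 16.5]
ee_rot: [-0.096, 0.995, -0.0, 0.002]
contact_force: [0.1, -3.9, 6.9]
gripper_width: 62.5
grasp_force: 60.5
```

Request:
step_arm([
  {"dr": [0, 0, 0], "slide": [0, 0, 0], "jaw": 52},
  {"dr": [0, 0, 0], "slide": [0, 0, -20], "jaw": 52},
  {"dr": [0, 0, 0], "slide": [0, 0, -50], "jaw": 52},
  {"dr": [0, 0, 0], "slide": [0, 0, -90], "jaw": 52},
  {"dr": [0, 0, 0], "slide": [0, 0, -130], "jaw": 52},
  {"dr": [0, 0, 0], "slide": [0, 0, -130], "jaw": 52},
  {"dr": [0, 0, 0], "slide": [0, 0, -130], "jaw": 52},
  {"dr": [0, 0, 0], "slide": [0, 0, -130], "jaw": 52},
])

```text
clock: 46.35
position: [445.8, -124.5, 143.7]
ee_rot: [-0.095, 0.995, 0.0, -0.001]
contact_force: [-0.1, 0.1, -0.2]
gripper_width: 62.0
grasp_force: 60.6
```

```bash
python3 - <<'E'
from h import *
s=arm.read_state(); print(s['clock'],s['position'],s['gripper_width'],s['joints'].round(2))
goto([(458,-200,145,271),(458.5,-300,145,358)])
E
```

```text
46.35 [ 445.81041978 -124.51632504  143.69595907] 61.984959977406255 [ 0.08  0.2  -0.5  -0.   -0.87 -1.46]
(458, -200, 145, 271) slide [2.4, -76.4, -1.3] dr [0.01, -0.01, -10.01] len 76.0
(458.5, -300, 145, 358) slide [100.0, 1.2, 0.0] dr [0.0, 0.0, -10.88] len 100.0
```

Request:
step_arm([
  {"dr": [0, 0, -1.25], "slide": [0, -10, 0], "jaw": 52},
  {"dr": [0, 0, -2.5], "slide": [1, -20, 0], "jaw": 52},
  {"dr": [0, 0, -3.75], "slide": [1, -30, 0], "jaw": 52},
  {"dr": [0, 0, -5], "slide": [1, -40, 0], "jaw": 52},
  {"dr": [0, 0, -6.25], "slide": [2, -50, 0], "jaw": 52},
  {"dr": [0, 0, -7.5], "slide": [2, -60, 0], "jaw": 52},
  {"dr": [0, 0, -8.75], "slide": [2, -70, 0], "jaw": 52},
  {"dr": [0, 0, -10], "slide": [2, -76, 0], "jaw": 52},
])

```text
clock: 47.35
position: [458.7, -199.8, 143.4]
ee_rot: [0.715, -0.699, -0.001, 0.001]
contact_force: [-0.1, 0.0, -1.8]
gripper_width: 62.5
grasp_force: 60.6
```

Request:
step_arm([
  {"dr": [0, 0, -1.25], "slide": [15, 0, 0], "jaw": 52},
  {"dr": [0, 0, -2.5], "slide": [30, 0, 0], "jaw": 52},
  {"dr": [0, 0, -3.75], "slide": [45, 0, 0], "jaw": 52},
  {"dr": [0, 0, -5], "slide": [60, 0, 0], "jaw": 52},
  {"dr": [0, 0, -6.25], "slide": [75, 1, 0], "jaw": 52},
  {"dr": [0, 0, -7.5], "slide": [90, 1, 0], "jaw": 52},
  {"dr": [0, 0, -8.75], "slide": [100, 1, 0], "jaw": 52},
  {"dr": [0, 0, -10], "slide": [100, 1, 0], "jaw": 52},
])

```text
clock: 48.35
position: [459.3, -300.0, 143.1]
ee_rot: [0.997, -0.076, -0.001, -0.0]
contact_force: [-0.4, 0.2, -0.6]
gripper_width: 62.4
grasp_force: 60.6
```

Request:
step_arm([
  {"dr": [0, 0, 0], "slide": [0, 0, 0], "jaw": 52},
  {"dr": [0, 0, 0], "slide": [0, 0, 0], "jaw": 52},
  {"dr": [0, 0, 0], "slide": [0, 0, 0], "jaw": 52},
  {"dr": [0, 0, 0], "slide": [0, 0, 0], "jaw": 52},
  {"dr": [0, 0, 0], "slide": [0, 0, 0], "jaw": 52},
  {"dr": [0, 0, 0], "slide": [0, 0, 0], "jaw": 52},
  {"dr": [0, 0, 0], "slide": [0, 0, 0], "jaw": 52},
  {"dr": [0, 0, 0], "slide": [0, 0, 0], "jaw": 52},
])

```text
clock: 49.35
position: [459.9, -299.5, 144.7]
ee_rot: [0.997, -0.079, 0.0, -0.0]
contact_force: [-0.8, 0.2, -1.0]
gripper_width: 62.1
grasp_force: 60.6
```

```bash
python3 - <<'E'
from h import *
s=arm.read_state(); print(s['clock'],s['position'],s['gripper_width'],s['joints'].round(2),s['contact_force'])
goto([(458.5,-365,100,358)])
E
```

```text
49.35 [ 459.91626205 -299.50695427  144.71806931] 62.14267201713181 [-0.28  0.34 -0.3  -0.   -0.93  1.7 ] [-0.80647237  0.15657776 -0.95759614]
(458.5, -365, 100, 358) slide [8.9, 64.9, 44.7] dr [-0.0, -0.0, -0.88] len 79.0
```

Request:
step_arm([
  {"dr": [0, 0, -0.4], "slide": [4, 30, 0], "jaw": 52},
  {"dr": [0, 0, -0.88], "slide": [9, 65, 10], "jaw": 52},
  {"dr": [0, 0, -0.88], "slide": [9, 65, 30], "jaw": 52},
  {"dr": [0, 0, -0.88], "slide": [9, 65, 50], "jaw": 52},
  {"dr": [0, 0, -0.88], "slide": [9, 65, 60], "jaw": 52},
  {"dr": [0, 0, -0.88], "slide": [9, 65, 60], "jaw": 52},
  {"dr": [0, 0, -0.88], "slide": [9, 65, 60], "jaw": 52},
  {"dr": [0, 0, -0.88], "slide": [9, 65, 60], "jaw": 52},
])

```text
clock: 50.35
position: [459.2, -365.3, 85.6]
ee_rot: [1.0, -0.017, 0.001, 0.0]
contact_force: [-0.2, -0.4, -1.5]
gripper_width: 62.8
grasp_force: 60.6
```

```bash
python3 - <<'E'
from h import *
s=arm.read_state(); print(s['clock'],s['position'],s['gripper_width'],s['contact_force'])
goto([(458.5,-365,45,358)])
E
```

```text
50.35 [ 459.18940135 -365.26880523   85.62514582] 62.809442206140886 [-0.1943002  -0.35177508 -1.50221461]
(458.5, -365, 45, 358) slide [-0.8, -0.3, 40.6] dr [0.01, -0.01, 0.0] len 41.0
```

Request:
step_arm([
  {"dr": [0, 0, 0], "slide": [-1, 0, 10], "jaw": 52},
  {"dr": [0, 0, 0], "slide": [-1, 0, 20], "jaw": 52},
  {"dr": [0, 0, 0], "slide": [-1, 0, 28], "jaw": 52},
  {"dr": [0, 0, 0], "slide": [-1, 0, 34], "jaw": 52},
  {"dr": [0, 0, 0], "slide": [-1, 0, 38], "jaw": 52},
  {"dr": [0, 0, 0], "slide": [-1, 0, 40], "jaw": 52},
  {"dr": [0, 0, 0], "slide": [-1, 0, 40], "jaw": 52},
  {"dr": [0, 0, 0], "slide": [-1, 0, 40], "jaw": 52},
])

```text
clock: 51.35
position: [457.7, -365.1, 44.9]
ee_rot: [1.0, -0.017, 0.0, 0.0]
contact_force: [1.1, 0.3, 0.2]
gripper_width: 62.3
grasp_force: 60.5
```

Request:
step_arm([
  {"dr": [0, 0, 0], "slide": [0, 0, 2], "jaw": 52},
  {"dr": [0, 0, 0], "slide": [0, 0, 2], "jaw": 52},
  {"dr": [0, 0, 0], "slide": [0, 0, 2], "jaw": 85},
  {"dr": [0, 0, 0], "slide": [0, 0, 2], "jaw": 85},
  {"dr": [0, 0, 0], "slide": [0, 0, 2], "jaw": 85},
  {"dr": [0, 0, 0], "slide": [0, 0, -20], "jaw": 85},
  {"dr": [0, 0, 0], "slide": [0, 0, -70], "jaw": 85},
  {"dr": [0, 0, 0], "slide": [0, 0, -120], "jaw": 85},
])

```text
clock: 52.35
position: [457.3, -365.1, 165.6]
ee_rot: [1.0, -0.017, -0.001, -0.0]
contact_force: [1.2, -0.7, -0.3]
gripper_width: 84.6
grasp_force: 0.0
```

```bash
python3 - <<'E'
from h import *
shot('wrist','warm');s=arm.read_state(); print(s['clock'],s['position'],s['gripper_width'],s['contact_force'])
goto([(540,-250,160,-48),(640,-124,140,-96)])
E
```

```text
52.4 [ 460.89387383 -367.61706847  173.90910457] 85.03826434542263 [ 1.8305131  -0.85322497  5.41965639]
(540, -250, 160, -48) slide [75.1, -120.2, 13.8] dr [0.02, -0.1, 5.77] len 142.0
(640, -124, 140, -96) slide [-26.7, -158.6, 20.0] dr [0.0, 0.0, 6.0] len 162.0
```

Request:
step_arm([
  {"dr": [0, 0, 1], "slide": [15, -25, 0], "jaw": 85},
  {"dr": [0, 0, 2], "slide": [30, -50, 0], "jaw": 85},
  {"dr": [0, 0, 3], "slide": [45, -75, 0], "jaw": 85},
  {"dr": [0, 0, 4], "slide": [60, -100, 0], "jaw": 85},
  {"dr": [0, 0, 5], "slide": [75, -120, 0], "jaw": 85},
  {"dr": [0, 0, 5.8], "slide": [75, -120, 0], "jaw": 85},
  {"dr": [0, 0, 5.8], "slide": [75, -120, 0], "jaw": 85},
  {"dr": [0, 0, 5.8], "slide": [75, -120, 0], "jaw": 85},
])

```text
clock: 53.4
position: [536.5, -248.0, 164.5]
ee_rot: [0.912, -0.409, -0.0, 0.0]
contact_force: [-0.0, 0.1, -0.9]
gripper_width: 85.1
grasp_force: 0.0
```

Request:
step_arm([
  {"dr": [0, 0, 1], "slide": [-4, -27, 3], "jaw": 85},
  {"dr": [0, 0, 2], "slide": [-8, -54, 6], "jaw": 85},
  {"dr": [0, 0, 3], "slide": [-13, -80, 10], "jaw": 85},
  {"dr": [0, 0, 4], "slide": [-18, -106, 14], "jaw": 85},
  {"dr": [0, 0, 5], "slide": [-22, -132, 18], "jaw": 85},
  {"dr": [0, 0, 6], "slide": [-27, -158, 20], "jaw": 85},
  {"dr": [0, 0, 6], "slide": [-27, -158, 20], "jaw": 85},
  {"dr": [0, 0, 6], "slide": [-27, -158, 20], "jaw": 85},
])

```text
clock: 54.4
position: [636.4, -123.1, 144.5]
ee_rot: [-0.667, 0.745, 0.0, -0.0]
contact_force: [-0.6, -0.1, 1.0]
gripper_width: 85.0
grasp_force: 0.0
```

```bash
python3 - <<'E'
from h import *
s=arm.read_state(); print(s['clock'],s['position'],T_tool(s)[:3,0].round(3),s['joints'].round(2))
w,C=shot('wrist','w19')
for t in (120,140):
  for d in dishes('wrist',w,C,thr=(t,60)): print(d[1].round(1),round(np.degrees(d[2]),1),d[3].round(1))
basepose('wrist',w,C,z=59,thr=4)
im,C=shot('top','t19')
for d in dishes('top',im,C,thr=(120,60)): print(d[1].round(1),round(np.degrees(d[2]),1),d[3].round(1))
for t in (2,4,6): basepose('top',im,C,box=(335,205,386,258),thr=t,z=59)
goto([(640,-123.7,15,-96)])
E
```

```text
54.4 [ 636.44358148 -123.11190012  144.54278019] [-0.11  -0.994  0.   ] [ 0.06  0.49 -0.05 -0.   -1.03 -0.17]
[ 642.6 -126.1] 83.6 [21.1 39.8]
[ 641.5 -125.7] 84.5 [20.2 40.2]
wrist [  6. 314.] [922.8 -17.8] -115.4 [ 6.3 21.8] 1483
wrist [252. 282.] [646.8 -47.7] -179.4 [ 7.5 23.5] 2134
wrist [333. 295.] [578.9 -10.2] -75.1 [ 4.1 19.4] 937
wrist [233. 176.] [ 641.3 -134.2] 81.2 [20.4 35.4] 8866
[  40.1 -861.6] 179.3 [12.8 60.4]
[562.8 392.4] -112.2 [22.2 44.9]
top [366. 231.] [ 458.3 -360.9] -2.5 [22.2 41.3] 10773
top [366. 231.] [ 458.2 -360.7] -2.3 [21.4 40.4] 10149
top [366. 231.] [ 458.4 -361.2] -2.3 [20.6 39.8] 9576
(640, -123.7, 15, -96) slide [-0.1, -3.6, 129.8] dr [0.0, -0.0, -0.05] len 130.0
```

Request:
step_arm([
  {"dr": [0, 0, 0], "slide": [1, -4.5, 40], "jaw": 85},
  {"dr": [0, 0, 0], "slide": [1, -4.5, 80], "jaw": 85},
  {"dr": [0, 0, 0], "slide": [1, -4.5, 112], "jaw": 85},
  {"dr": [0, 0, 0], "slide": [1, -4.5, 129], "jaw": 85},
  {"dr": [0, 0, 0], "slide": [1, -4.5, 129], "jaw": 85},
  {"dr": [0, 0, 0], "slide": [1, -4.5, 129], "jaw": 52},
  {"dr": [0, 0, 0], "slide": [1, -4.5, 129], "jaw": 52},
  {"dr": [0, 0, 0], "slide": [1, -4.5, 129], "jaw": 52},
])

```text
clock: 55.5
position: [642.5, -124.1, 18.3]
ee_rot: [-0.667, 0.745, -0.001, 0.001]
contact_force: [-0.7, 0.4, 5.7]
gripper_width: 62.2
grasp_force: 69.8
```

Request:
step_arm([
  {"dr": [0, 0, 0], "slide": [0, 0, 0], "jaw": 52},
  {"dr": [0, 0, 0], "slide": [0, 0, -20], "jaw": 52},
  {"dr": [0, 0, 0], "slide": [0, 0, -50], "jaw": 52},
  {"dr": [0, 0, 0], "slide": [0, 0, -90], "jaw": 52},
  {"dr": [0, 0, 0], "slide": [0, 0, -130], "jaw": 52},
  {"dr": [0, 0, 0], "slide": [0, 0, -130], "jaw": 52},
  {"dr": [0, 0, 0], "slide": [0, 0, -130], "jaw": 52},
  {"dr": [0, 0, 0], "slide": [0, 0, -130], "jaw": 52},
])

```text
clock: 56.5
position: [640.3, -124.0, 144.2]
ee_rot: [-0.667, 0.745, 0.001, -0.001]
contact_force: [-0.1, 0.2, -2.0]
gripper_width: 62.1
grasp_force: 69.5
```

```bash
python3 - <<'E'
from h import *
s=arm.read_state(); print(s['clock'],s['position'],s['gripper_width'],s['joints'].round(2))
goto([(540,-270,145,-160),(458.5,-364.5,145,-182)])
E
```

```text
56.5 [ 640.33808061 -124.03745747  144.16312969] 62.146770719092224 [ 0.06  0.5  -0.04 -0.   -1.04 -0.17]
(540, -270, 145, -160) slide [156.2, 83.5, -0.6] dr [0.02, -0.01, 7.95] len 177.0
(458.5, -364.5, 145, -182) slide [108.9, -60.9, 0.0] dr [0.0, 0.0, 2.75] len 125.0
```

Request:
step_arm([
  {"dr": [0, 0, 1], "slide": [22, 12, 0], "jaw": 52},
  {"dr": [0, 0, 2], "slide": [45, 24, 0], "jaw": 52},
  {"dr": [0, 0, 3], "slide": [68, 36, 0], "jaw": 52},
  {"dr": [0, 0, 4], "slide": [90, 48, 0], "jaw": 52},
  {"dr": [0, 0, 5], "slide": [112, 60, 0], "jaw": 52},
  {"dr": [0, 0, 6], "slide": [135, 72, 0], "jaw": 52},
  {"dr": [0, 0, 7], "slide": [156, 83, 0], "jaw": 52},
  {"dr": [0, 0, 7.95], "slide": [156, 83, 0], "jaw": 52},
])

```text
clock: 57.5
position: [539.8, -271.0, 144.3]
ee_rot: [-0.17, 0.985, 0.001, -0.001]
contact_force: [0.9, 1.0, -0.3]
gripper_width: 62.2
grasp_force: 69.6
```

Request:
step_arm([
  {"dr": [0, 0, 0.7], "slide": [22, -12, 0], "jaw": 52},
  {"dr": [0, 0, 1.4], "slide": [44, -24, 0], "jaw": 52},
  {"dr": [0, 0, 2.1], "slide": [66, -36, 0], "jaw": 52},
  {"dr": [0, 0, 2.75], "slide": [88, -48, 0], "jaw": 52},
  {"dr": [0, 0, 2.75], "slide": [108, -60, 5], "jaw": 52},
  {"dr": [0, 0, 2.75], "slide": [108, -60, 25], "jaw": 52},
  {"dr": [0, 0, 2.75], "slide": [108, -60, 45], "jaw": 52},
  {"dr": [0, 0, 2.75], "slide": [108, -60, 45], "jaw": 52},
])

```text
clock: 58.5
position: [458.8, -362.6, 98.1]
ee_rot: [0.018, 1.0, 0.001, -0.003]
contact_force: [-0.1, -0.7, -0.7]
gripper_width: 62.1
grasp_force: 69.6
```

```bash
python3 - <<'E'
from h import *
s=arm.read_state(); print(s['clock'],s['position'],s['gripper_width'],s['contact_force'])
goto([(458.5,-364.8,58,-182)])
E
```

```text
58.5 [ 458.80599663 -362.58954768   98.11323152] 62.14465566103848 [-0.11156841 -0.71008825 -0.6738912 ]
(458.5, -364.8, 58, -182) slide [0.0, -2.3, 40.1] dr [0.02, -0.04, -0.0] len 40.0
```

Request:
step_arm([
  {"dr": [0, 0, 0], "slide": [0, -2, 10], "jaw": 52},
  {"dr": [0, 0, 0], "slide": [0, -2, 20], "jaw": 52},
  {"dr": [0, 0, 0], "slide": [0, -2, 28], "jaw": 52},
  {"dr": [0, 0, 0], "slide": [0, -2, 34], "jaw": 52},
  {"dr": [0, 0, 0], "slide": [0, -2, 38], "jaw": 52},
  {"dr": [0, 0, 0], "slide": [0, -2, 40], "jaw": 52},
  {"dr": [0, 0, 0], "slide": [0, -2, 40], "jaw": 52},
  {"dr": [0, 0, 0], "slide": [0, -2, 40], "jaw": 52},
])

```text
clock: 59.5
position: [460.4, -365.2, 60.8]
ee_rot: [0.017, 1.0, 0.0, 0.0]
contact_force: [-0.2, 0.3, -0.7]
gripper_width: 62.0
grasp_force: 68.8
```

No contact yet. I'll lower it another 3 mm, release, back off and look.

Request:
step_arm([
  {"dr": [0, 0, 0], "slide": [1, 0, 3], "jaw": 52},
  {"dr": [0, 0, 0], "slide": [1, 0, 3], "jaw": 52},
  {"dr": [0, 0, 0], "slide": [1, 0, 3], "jaw": 85},
  {"dr": [0, 0, 0], "slide": [1, 0, 3], "jaw": 85},
  {"dr": [0, 0, 0], "slide": [1, 0, 3], "jaw": 85},
  {"dr": [0, 0, 0], "slide": [1, 0, -20], "jaw": 85},
  {"dr": [0, 0, 0], "slide": [1, 0, -70], "jaw": 85},
  {"dr": [0, 0, 0], "slide": [1, 0, -120], "jaw": 85},
])

```text
clock: 60.5
position: [459.2, -365.2, 181.8]
ee_rot: [0.017, 1.0, 0.0, -0.0]
contact_force: [0.6, -1.0, -0.5]
gripper_width: 85.1
grasp_force: 0.0
```

Request:
step_arm([
  {"dr": [0, 0, 0], "slide": [-38, 0, -10], "jaw": 85},
  {"dr": [0, 0, 0], "slide": [-77, 0, -20], "jaw": 85},
  {"dr": [0, 0, 0], "slide": [-77, 0, -20], "jaw": 85},
  {"dr": [0, 0, 0], "slide": [-77, 0, -20], "jaw": 85},
  {"dr": [0, 0, 0], "slide": [-77, 0, -20], "jaw": 85},
  {"dr": [0, 0, 0], "slide": [-77, 0, -20], "jaw": 85},
  {"dr": [0, 0, 0], "slide": [-77, 0, -20], "jaw": 85},
  {"dr": [0, 0, 0], "slide": [-77, 0, -20], "jaw": 85},
])

```text
clock: 61.5
position: [536.2, -368.0, 200.8]
ee_rot: [0.017, 1.0, -0.0, 0.0]
contact_force: [0.7, 0.3, 0.0]
gripper_width: 85.0
grasp_force: 0.0
```

```bash
python3 - <<'E'
from h import *
s=arm.read_state(); print(s['clock'],s['position'],s['gripper_width'],s['contact_force'])
w,C=shot('wrist','w20')
for t in (3,6): basepose('wrist',w,C,thr=t,z=71)
sc,_=shot('scene','s20')
q=pix('wrist',[[458,-364,71]],C)[0].astype(int);y0=max(q[1]-100,0)
a=cv2.resize(w[y0:y0+200,q[0]-80:q[0]+80],(400,500),interpolation=cv2.INTER_CUBIC)
b=cv2.resize(sc[140:230,85:195],(380,310),interpolation=cv2.INTER_CUBIC);c=cv2.resize(sc[90:180,350:460],(380,190))
cv2.imwrite('pics/f20.png',np.hstack([a,np.vstack([b,c])]))
# side height check: nearest lowest rim edge in scene
for d in dishes('scene',sc,cam2world('scene'),z=71): print(d[1],d[3])
E
```

```text
61.5 [ 536.21553026 -367.96233545  200.78857444] 84.99986026632126 [0.68034157 0.34408878 0.04913035]
wrist [ 12. 325.] [ 711.6 -694.7] 137.9 [ 7.1 23.9] 1838
wrist [507. 247.] [632.7 -66.9] 12.0 [ 3.8 19.1] 784
wrist [ 65. 149.] [ 523.5 -552.7] -16.9 [12.8 48.8] 2178
wrist [240.  96.] [ 461.1 -364.3] -2.5 [19.3 40. ] 8913
wrist [ 12. 326.] [ 710.7 -694.2] 136.9 [ 7.  23.6] 1764
wrist [507. 247.] [632.6 -66.9] 11.9 [ 3.8 19.1] 781
wrist [ 65. 149.] [ 527.6 -553.4] -17.7 [12.5 47. ] 2045
wrist [244.  95.] [ 460.4 -368.3] -2.8 [16.5 38.4] 7099
```

View pics/f20.png

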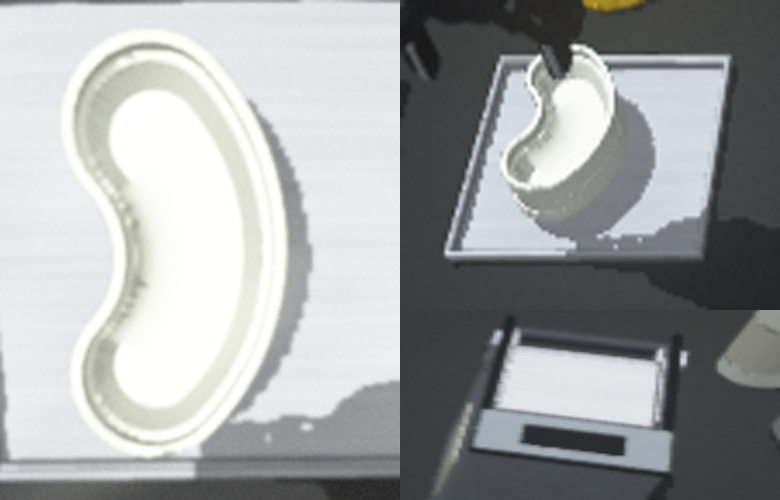

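The stack shows one clean outline (heading -2.5°, size right for a rim at z=71), and the bin's pan is clear and level. Handing in.

```bash
python3 -c "
from bench import arm
print(arm.job_done())"
```

```text
the job is handed in; nothing more can be done
None
```

I set all six bottles on the bin's tray, which is clear and back level, stacked the three dishes on the base dish in the wash-up tray, and handed the job in at about 62 s; by camera the stack looked fully nested and level, but no verdict came back.

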